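Lock a vial into its holder with the sprung keeper

TASK

Stand the loose vial upright, fully home, in the empty pocket of the vial holder and let go of it. Then gently push the holder's sprung keeper over by its upright tab, with closed fingers, until it passes its over-centre point and snaps across both vials to its other stop by itself. Only push the tab, lightly (never more than 15 N): do not grip the keeper or force it against its stop, and leave the other vial, the bottle and the weighing dish where they are.

Things in the scene. Friction and masses are not known exactly. Their poses are not given: they have to be found in the camera images.
- vial_centre (a point): the loose capped glass vial to be loaded: 27 mm diameter, 60 mm tall, about 0.03 kg, standing alone on the bench; the point is its centre, 30 mm above its underside, z along its axis. Grip it high, near the cap: once in the pocket only its upper 40 mm stand out.
- pocket (a point): the empty round pocket of the vial holder; the point is the centre of its floor, 10 mm above the bench. 30 mm wide, 20 mm deep, its mouth 30 mm above the bench. x runs along the row of two pockets, y from the pivot column to the row, z up. The other pocket, 52 mm away in -x, holds another vial. A seated vial's top is 70 mm above the bench.
- holder: the vial holder, fixed to the bench; origin on the bench under the keeper's pivot axis, axes as the pocket's, the empty pocket at x +26, y +78 mm. Foot plate 110 x 190 x 10 mm. On the -y side of the pivot column stands a rubber-sleeved stop post (34 mm from the axis, 84 mm tall), and a spring anchor post (50 mm, 100 mm tall), both on the black drum that is turned by hand to set them.
- pivot (a point): a point on the keeper's upright pivot axis, 80 mm above the bench. Keeper: a flat fan-shaped steel arm turning level about this axis at 76 to 80 mm above the bench, reaching 147 mm from it. Swung back, it points along the holder's -x; it closes CLOCKWISE seen from above, over the pockets (+y). Pushing square on the tab takes 3.5 to 6 N for most of the way, falling to nothing at the over-centre point.
- push_tab (a point): upright tab near the keeper's end: a steel plate 30 mm wide along the arm, 4 mm thick, 80 to 128 mm above the bench, 130 mm from the pivot axis; the point is on its centre line, 112 mm up. Push it round the circle, clockwise. Over-centre lies 1.05 to 1.7 rad from the start, as the drum happens to be set, the stop 0.16 rad beyond it; till then the spring throws it back, after it the tab runs ahead.
- vial_in: bystander: the vial already standing in the holder's other pocket, 27 mm diameter, 60 mm tall; origin at the centre of its underside
- bottle: bystander: plastic bottle with a screw cap, 51 mm diameter, 96 mm tall, standing on the bench; origin at the centre of its underside
- boat: bystander: square white weighing dish, 74 x 74 x 16 mm, on the bench beside the holder; origin at the centre of its underside

How it is judged (in metres and radians):
On the way, in this order (a step that is already met when the one before it is completed fails the run):
1. the loose vial stands fully home in the empty pocket, released (horizontal distance between vial_centre and pocket below 0.005 m and z of vial_centre in the frame of pocket below 0.034 m and angle between vial_centre's own z axis and vertical below 0.12 rad and contact force between the fingers and vial below 0.1 N), for 0.2 s.
2. the keeper has been pushed over and stays across the vials (x of push_tab in the frame of holder above -0.05 m and contact force between the fingers and keeper below 0.1 N), for 0.2 s.
At the end, for the whole second after the job is handed in: The vial stands in the pocket (within 5 mm of its centre, bottom within 4 mm of its floor, tilted less than 0.12 rad) and the keeper rests at its front stop (tab no more than 50 mm in -x from the pivot in the holder's axes, still, untouched) (horizontal distance between vial_centre and pocket below 0.005 m and z of vial_centre in the frame of pocket below 0.034 m and angle between vial_centre's own z axis and vertical below 0.12 rad and x of push_tab in the frame of holder above -0.05 m and angular speed of keeper below 0.05 rad/s and linear speed of vial below 0.02 m/s).
It fails at once if the keeper is pushed, gripped or forced with more than 15 N (contact force between any of the fingers, the arm and keeper above 15 N).
It fails at once if the other vial is lifted or knocked out of its pocket (distance of vial_in from where it was at the start of the episode above 0.01 m).
It fails at once if the bottle is moved (distance of bottle from where it was at the start of the episode above 0.02 m).
It fails at once if the weighing dish is moved (distance of boat from where it was at the start of the episode above 0.02 m).
It also fails if it takes over 72 s, if anything falls off the work surface, if the arm or the gripper's body presses on something with over 40 N, if the wrist force passes 120 N, or if a joint passes its speed limit or range.

ROBOT

A 6-joint arm with a two-finger parallel gripper is mounted at the origin on a cart in front of the work surface, level with it; the furniture and walls round the work are solid. World frame = base frame: x ahead of the robot, y to its left, z up, the work surface at z = 0. Lengths are in m, angles in degrees, forces in N, time in s.
With the tool pointing down it reaches from about 0.35 to 0.975 m from the base axis. Payload 17.4 kg.
Tool frame: the origin (TCP) lies at the very end of the fingers, on their centre line; the grasp point (between the pads) lies 19 mm behind it (r.pinch_z is the distance from the TCP to the grasp point, in m); z points along the fingers, y is the direction in which the jaws open and shut (so a half turn about z gives the same grasp; the last joint's range is limited). The gripper opens to 85 mm and grips with 20 to 120 N. Pads are 22 mm wide; open, the fingers measure 114 mm over their backs; the gripper's body (76 mm by 85 mm) begins 54 mm behind the grasp point. The pads swing forward as they close: fully open they stand 13 mm farther back than shut.
Start: joints at [62.75, 6.646, 82.598, -0, 90.757, -2.166], TCP at [0.286, 0.611, 0.231] pointing down, gripper open.
Joint ranges: [-162.19, 162.19], [-47.58, 125.68], [4.15, 143.07], [-65.23, 245.23], [0.69, 171.88], [-170.13, 170.13]. Speed limits (degrees/s): [108.29, 108.29, 127.2, 180, 180, 180].

INTERFACE

Orientations are given as [roll, pitch, yaw] about the fixed x, y, z axes, in that order (R = Rz(yaw) Ry(pitch) Rx(roll)).
In Python, from station import r, grab_frame, job_done gives the robot as it stands. The module is installed in compiled form; this text tells all that it offers.
- The arm moves only by the tool jog_arm, never from a script. Its argument "rows" is a list of rows, each a list of 7 numbers: the turn, a rotation vector about the tool's x, y, z in units of 120 degrees (1.0 is 120 degrees), then the shift along the tool's x, y, z in units of 0.3 m (1.0 is 0.3 m), then the gripper command: -1 is shut, 1 is fully open, values between are in proportion. In form: [[wx, wy, wz, dx, dy, dz, claw], ...]. A call has 1 to 8 rows; each row is the pose to reach, as a shift and turn from the pose commanded when the call began, along the tool's axes at that moment; what a row does not reach only later rows make up. A row lasts 1/12 s, in which the tool goes at most 41.7 mm and 7.16 degrees, less where a joint would pass 70% of its speed; a pose out of reach is approached as far as the arm can. A call with a number of a shift or a turn outside -1 to 1 is refused whole. A call with a gripper value outside its range is refused whole. The fingers move at their own pace and stop on an object; the grip force is fixed at half the most. Time passes only in rows, so rows that repeat a pose let the fingers close. It gives the time, the measured TCP pose, the force and the opening at its end, in the units of the state.
- r.sense(): the state, without advancing time (a new reading comes with each control period).
- grab_frame(name): name is "scene" or "top" or "wrist"; returns a dict with "image" (400x640x3 uint8, red, green, blue), "vfov" (degrees; the focal length in pixels is half the picture's height over the tangent of half this angle, whatever the lens; pixels are square), "cx", "cy" (the principal point, pixels), "xyz" and "rotation" of the camera in the world. Camera axes: x right, y down, z forward; pixel columns grow to the right and rows downward; lengths in m; the calibration is good to about 2 mm. A picture is of the moment at which its call begins. There is no depth.
- job_done(): hands the job in, once; it reports no verdict.
The state is a dict: "time": time; "q": joint angles; "joint_vel": joint speeds; "effort": joint torques, N m; "eef_pos": TCP position; "tool_rot": TCP orientation; "contact_force": force on the tool from outside, world axes, zero at the start; "moment": the same for the moment, N m; "width": finger opening in m.
Only numpy, scipy, OpenCV 4.12 (cv2) and the standard library are available. Lean on these libraries where they do the work, as an engineer would, in place of code of your own. Each camera call takes 0.05 s, during which the arm holds its last target.

## Working session

There is one attempt and no reset: what is moved stays moved. The work goes in short steps, Python scripts to look and compute and a tool call to move; the robot and the scene stay as the last step left them, time stands still between calls to the robot, and variables do not carry over. Pictures are saved under pics/ and viewed, and the job is handed in when it is done.

Besides the shell and the picture viewer there is one more tool, called after "Emit:" as name(argument=value, ...) on one line, values as JSON. jog_arm: Moves the arm, as the interface text tells. Its arguments: {"type":"object","properties":{"rows":{"type":"array"}},"required":["rows"]}

```bash
mkdir -p pics; cat > h.py <<'E'
import numpy as np, cv2
from station import r, grab_frame, job_done
def shot(n,f):
    g=grab_frame(n); cv2.imwrite('pics/'+f+'.png',cv2.cvtColor(g['image'],cv2.COLOR_RGB2BGR))
    np.savez('pics/'+f+'.npz',**g); return g
def load(f): return dict(np.load('pics/'+f+'.npz'))
def foc(g): return 200/np.tan(np.radians(float(g['vfov']))/2)
def ray(g,u,v):
    f=foc(g); d=np.array([(u-g['cx'])/f,(v-g['cy'])/f,1.]); R=np.array(g['rotation'])
    return np.array(g['xyz']),R@d
def onz(g,u,v,z):
    o,d=ray(g,u,v); return o+d*(z-o[2])/d[2]
def proj(g,p):
    c=np.array(g['rotation']).T@(np.array(p)-g['xyz']); f=foc(g); return c[:2]/c[2]*f+[g['cx'],g['cy']]
E
python3 - <<'E'
from h import *
for n in ('scene','top','wrist'):
    g=shot(n,n+'0'); print(n,g['vfov'],g['cx'],g['cy'],g['xyz'],np.round(g['rotation'],3).tolist())
print(r.sense(), r.pinch_z)
E
```

```text
scene 46.92364910133408 321.67259920305605 201.1829258322941 [ 0.10614532 -0.67254469  0.76914297] [-128.661, 0.603, -34.426]
top 53.47923372943777 321.4636354631208 202.53429395999922 [0.46148205 0.00471684 1.04822123] [-174.023, -0.808, -90.192]
wrist 70.88751252291931 320.9579143224123 199.79935070719915 [0.22090856 0.64202765 0.37466837] [163.562, 0.054, 64.942]
{'time': 0.15, 'q': array([ 6.27496564e+01,  6.66789243e+00,  8.26256916e+01,  5.58125741e-05,
        9.07572211e+01, -2.16766687e+00]), 'joint_vel': array([ 0.01408359, -0.05891967, -0.14745834, -0.03352708, -0.02002233,
        0.0703238 ]), 'effort': array([-8.52728881e-04, -7.32513785e+01, -6.32847261e+01, -1.34996035e-04,
        5.09773468e-03,  1.59803784e-05]), 'eef_pos': array([0.28611322, 0.61120712, 0.23074449]), 'tool_rot': array([-1.79949233e+02, -1.97741471e-03,  1.54917323e+02]), 'contact_force': array([ 0.05891189,  0.15156837, -0.02906549]), 'moment': array([ 0.03968666, -0.05456096,  0.02417926]), 'width': 0.08556307428647403} 0.0187
```

Rotation is rpy; fix the helper, and view.

```bash
sed -i "s/^def foc/from scipy.spatial.transform import Rotation as Ro\ndef RR(g): return Ro.from_euler('xyz',g['rotation'],degrees=True).as_matrix()\ndef foc/; s/R=np.array(g\['rotation'\])/R=RR(g)/; s/np.array(g\['rotation'\]).T/RR(g).T/" h.py; cat h.py | head -20
```

```text
import numpy as np, cv2
from station import r, grab_frame, job_done
def shot(n,f):
    g=grab_frame(n); cv2.imwrite('pics/'+f+'.png',cv2.cvtColor(g['image'],cv2.COLOR_RGB2BGR))
    np.savez('pics/'+f+'.npz',**g); return g
def load(f): return dict(np.load('pics/'+f+'.npz'))
from scipy.spatial.transform import Rotation as Ro
def RR(g): return Ro.from_euler('xyz',g['rotation'],degrees=True).as_matrix()
def foc(g): return 200/np.tan(np.radians(float(g['vfov']))/2)
def ray(g,u,v):
    f=foc(g); d=np.array([(u-g['cx'])/f,(v-g['cy'])/f,1.]); R=RR(g)
    return np.array(g['xyz']),R@d
def onz(g,u,v,z):
    o,d=ray(g,u,v); return o+d*(z-o[2])/d[2]
def proj(g,p):
    c=RR(g).T@(np.array(p)-g['xyz']); f=foc(g); return c[:2]/c[2]*f+[g['cx'],g['cy']]
```

View pics/scene0.png

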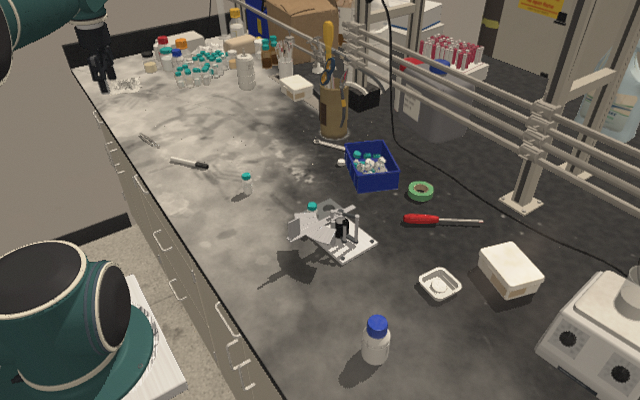

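View pics/top0.png

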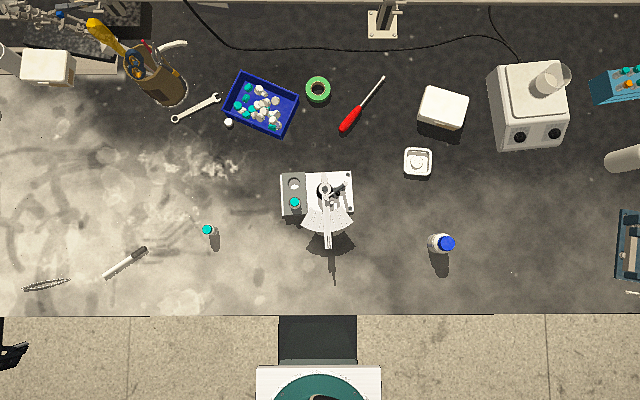

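View pics/wrist0.png

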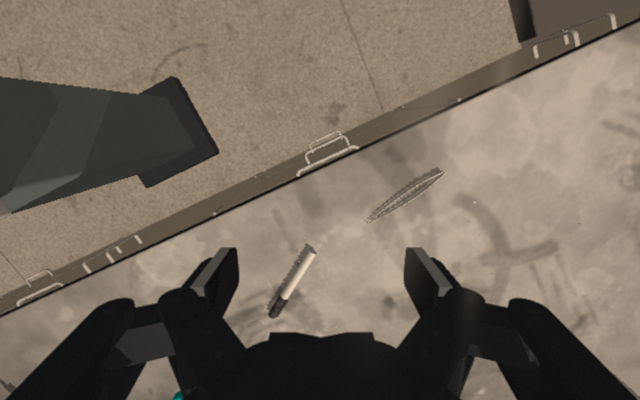

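```bash
python3 - <<'E'
import cv2
a=cv2.imread('pics/top0.png'); b=cv2.imread('pics/scene0.png')
cv2.imwrite('pics/z1.png',cv2.resize(a[160:290,190:370],None,fx=4.4,fy=4.4,interpolation=cv2.INTER_CUBIC))
cv2.imwrite('pics/z2.png',cv2.resize(b[160:300,230:390],None,fx=4.2,fy=4.2,interpolation=cv2.INTER_CUBIC))
E
```

```text
(no output)
```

View pics/z1.png

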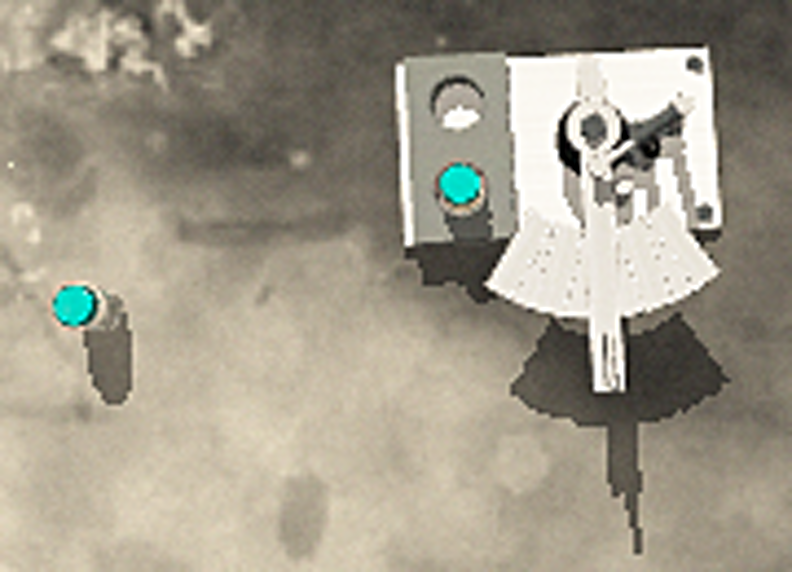

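View pics/z2.png

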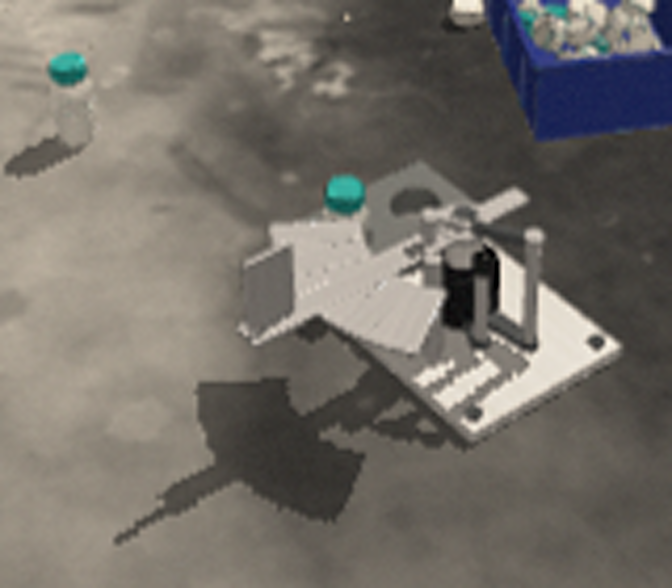

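```bash
python3 - <<'E'
from h import *
for f in ('top0','scene0'):
    g=load(f); im=g['image'].astype(int)
    m=((im[...,1]-im[...,0]>60)&(im[...,2]-im[...,0]>50)).astype(np.uint8)
    n,l,s,c=cv2.connectedComponentsWithStats(m)
    box=(190,160,370,290) if f=='top0' else (230,160,390,300)
    for i in range(1,n):
        x,y=c[i]
        if s[i][4]>20 and box[0]<x<box[2] and box[1]<y<box[3]:
            print(f,c[i],s[i],onz(g,x,y,.06).round(4),onz(g,x,y,.07).round(4))
g=load('top0')
P=lambda zx,zy,z: onz(g,zx/4.4+190-.4,zy/4.4+160-.4,z).round(4)
for n,x,y,z in [('TL',397,63,.01),('TR',709,47,.01),('BR',719,230,.01),('BL',406,246,.03),('blkTL',407,58,.03),('blkTR',505,54,.03),('blkBR',512,238,.03),('pocket',459,103,.03),('pivtop',593,125,.09),('tab',609,362,.128),('tabend0',607,335,.128),('tabend1',610,390,.128)]: print(n,P(x,y,z))
E
```

```text
top0 [294.04918033 201.32786885] [290 197   9   9  61] [0.5681 0.059  0.06  ] [0.567  0.0585 0.07  ]
top0 [206.16666667 228.93939394] [202 225   9   9  66] [0.4997 0.2761 0.06  ] [0.4993 0.2734 0.07  ]
scene0 [245.71111111 175.62222222] [242 173   8   7  45] [0.4977 0.2687 0.06  ] [0.4921 0.2554 0.07  ]
scene0 [311.71428571 205.47619048] [308 202   9   8  63] [0.5718 0.063  0.06  ] [0.5653 0.0527 0.07  ]
TL [0.6465 0.0996 0.01  ]
TR [ 0.6561 -0.0883  0.01  ]
BR [ 0.5453 -0.0931  0.01  ]
BL [0.5348 0.0918 0.03  ]
blkTL [0.6459 0.0919 0.03  ]
blkTR [0.6483 0.0342 0.03  ]
blkBR [0.5393 0.0299 0.03  ]
pocket [0.619  0.0612 0.03  ]
pivtop [ 0.5974 -0.0163  0.09  ]
tab [ 0.4665 -0.0234  0.128 ]
tabend0 [ 0.4806 -0.0224  0.128 ]
tabend1 [ 0.4519 -0.0238  0.128 ]
```

```bash
cat >> h.py <<'E'
def row(p,yaw):
    s=r.sense(); R0=Ro.from_euler('xyz',s['tool_rot'],degrees=True)
    Rt=Ro.from_euler('xyz',[180,0,yaw],degrees=True)
    w=np.degrees((R0.inv()*Rt).as_rotvec())/120; d=R0.inv().apply(np.array(p)-s['eef_pos'])/.3
    print('row',w.round(4).tolist(),d.round(4).tolist(),'| t',s['time'],'p',s['eef_pos'].round(4),'yaw',s['tool_rot'].round(2),'F',s['contact_force'].round(2),'w',round(s['width'],4))
E
python3 -c "
from h import *
row([.40,.43,.2],182.6)"
```

```text
row [-0.0004, -0.0001, -0.2307] [-0.5999, -0.386, 0.1028] | t 0.15 p [0.2861 0.6112 0.2307] yaw [-179.95   -0.    154.92] F [ 0.06  0.15 -0.03] w 0.0856
```

Emit:
jog_arm(rows=[[0, 0, -0.2307, -0.6, -0.386, 0.103, 1], [0, 0, -0.2307, -0.6, -0.386, 0.103, 1], [0, 0, -0.2307, -0.6, -0.386, 0.103, 1], [0, 0, -0.2307, -0.6, -0.386, 0.103, 1], [0, 0, -0.2307, -0.6, -0.386, 0.103, 1], [0, 0, -0.2307, -0.6, -0.386, 0.103, 1], [0, 0, -0.2307, -0.6, -0.386, 0.103, 1], [0, 0, -0.2307, -0.6, -0.386, 0.103, 1]])

```text
time: 0.82
eef_pos: [0.4003, 0.43, 0.2005]
tool_rot: [180.0, -0.0, -177.5]
contact_force: [-1.3, -0.0, 0.3]
width: 0.0854
```

```bash
python3 -c "
from h import *
row([.50,.276,.16],182.6)"
```

```text
row [0.0001, -0.0001, -0.0007] [-0.3096, -0.5275, 0.1347] | t 0.8167 p [0.4003 0.43   0.2005] yaw [ 1.7999e+02 -1.0000e-02 -1.7749e+02] F [-1.26 -0.03  0.26] w 0.0854
```

Emit:
jog_arm(rows=[[0, 0, 0, -0.31, -0.528, 0.135, 0.4], [0, 0, 0, -0.31, -0.528, 0.135, 0.4], [0, 0, 0, -0.31, -0.528, 0.135, 0.4], [0, 0, 0, -0.31, -0.528, 0.135, 0.4], [0, 0, 0, -0.31, -0.528, 0.135, 0.4], [0, 0, 0, -0.31, -0.528, 0.135, 0.4], [0, 0, 0, -0.31, -0.528, 0.135, 0.4]])

```text
time: 1.4
eef_pos: [0.5003, 0.2766, 0.1597]
tool_rot: [180.0, -0.0, -177.4]
contact_force: [-0.2, -0.2, 0.4]
width: 0.0597
```

```bash
python3 -c "
from h import *
g=shot('wrist','w1'); print(g['xyz'],g['rotation'])
im=g['image'].astype(int)
m=((im[...,1]-im[...,0]>60)&(im[...,2]-im[...,0]>50)).astype(np.uint8)
n,l,s,c=cv2.connectedComponentsWithStats(m)
for i in range(1,n):
    if s[i][4]>100: print(c[i],s[i],onz(g,*c[i],.06))
row([.50,.276,.028],182.6)"
```

```text
[0.42839022 0.27345327 0.30378303] [ 1.63587605e+02 -2.64240432e-02  9.25785546e+01]
[321.79475983 198.8231441 ] [310 187  24  25 458] [0.4991665  0.27751011 0.06      ]
[ 86.49747899 260.41848739] [ 71 248  32  25 595] [0.57122188 0.05340614 0.06      ]
row [0.0002, -0.0001, 0.0001] [0.0001, -0.0043, 0.4402] | t 1.45 p [0.5    0.2772 0.1601] yaw [ 1.7998e+02 -1.0000e-02 -1.7738e+02] F [-0.47 -0.51 -0.12] w 0.0598
```

View pics/w1.png

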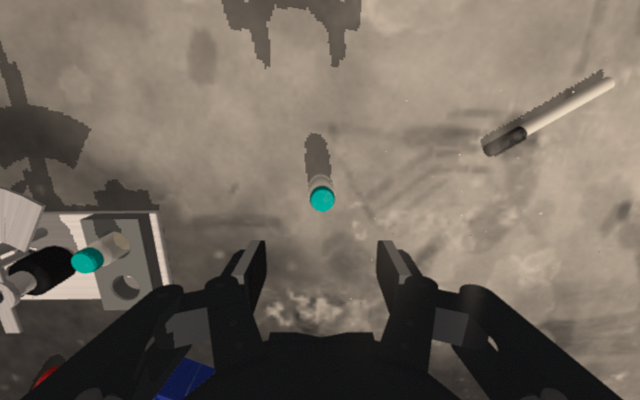

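Emit:
jog_arm(rows=[[0, 0, 0, 0.002, -0.002, 0.2, 0.4], [0, 0, 0, 0.002, -0.002, 0.3, 0.4], [0, 0, 0, 0.002, -0.002, 0.4, 0.4], [0, 0, 0, 0.002, -0.002, 0.44, 0.4], [0, 0, 0, 0.002, -0.002, 0.44, 0.4], [0, 0, 0, 0.002, -0.002, 0.44, 0.4]])

```text
time: 1.95
eef_pos: [0.4998, 0.2767, 0.0294]
tool_rot: [180.0, 0.0, -177.3]
contact_force: [0.1, 0.3, 0.7]
width: 0.0598
```

Emit:
jog_arm(rows=[[0, 0, 0, 0, 0, 0, -0.1], [0, 0, 0, 0, 0, 0, -0.3], [0, 0, 0, 0, 0, 0, -0.5], [0, 0, 0, 0, 0, 0, -1], [0, 0, 0, 0, 0, 0, -1], [0, 0, 0, 0, 0, 0, -1], [0, 0, 0, 0, 0, 0, -1], [0, 0, 0, 0, 0, 0, -1]])

```text
time: 2.62
eef_pos: [0.5007, 0.2761, 0.0303]
tool_rot: [179.9, 0.2, -177.4]
contact_force: [-1.2, 1.0, 10.1]
width: 0.0243
```

```bash
python3 -c "
from h import *
g=shot('wrist','w2')
row([.4995,.277,.13],182.6)"
```

```text
row [0.0008, 0.0014, -0.0001] [0.0028, 0.0036, -0.3324] | t 2.6667 p [0.5007 0.2761 0.0303] yaw [ 1.7991e+02  1.7000e-01 -1.7741e+02] F [-1.44  0.31  9.66] w 0.0243
```

View pics/w2.png

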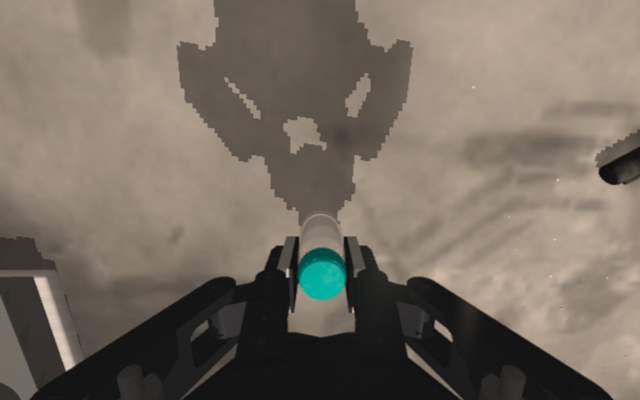

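Emit:
jog_arm(rows=[[0, 0, 0, 0, 0, -0.1, -1], [0, 0, 0, 0, 0, -0.2, -1], [0, 0, 0, 0, 0, -0.3, -1], [0, 0, 0, 0, 0, -0.34, -1], [0, 0, 0, 0, 0, -0.34, -1]])

```text
time: 3.08
eef_pos: [0.501, 0.2762, 0.1345]
tool_rot: [179.9, 0.3, -177.4]
contact_force: [0.2, -0.9, -1.0]
width: 0.0245
```

```bash
python3 -c "
from h import *
g=shot('wrist','w3')
row([.6195,.0615,.13],182.6)"
```

```text
row [0.0007, 0.0015, -0.0001] [-0.3646, -0.7315, 0.0066] | t 3.1333 p [0.5003 0.2758 0.132 ] yaw [ 179.92    0.18 -177.41] F [-0.35  0.31 -0.83] w 0.0237
```

View pics/w3.png

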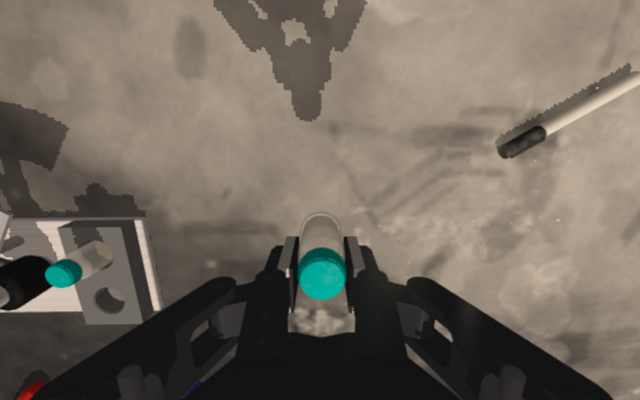

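Emit:
jog_arm(rows=[[0, 0, 0, -0.367, -0.5, 0.007, -1], [0, 0, 0, -0.367, -0.5, 0.007, -1], [0, 0, 0, -0.367, -0.5, 0.007, -1], [0, 0, 0, -0.367, -0.5, 0.007, -1], [0, 0, 0, -0.367, -0.5, 0.007, -1], [0, 0, 0, -0.367, -0.5, 0.007, -1], [0, 0, 0, -0.367, -0.5, 0.007, -1]])

```text
time: 3.72
eef_pos: [0.6163, 0.1297, 0.1261]
tool_rot: [-180.0, -0.1, -177.5]
contact_force: [0.4, 0.4, -0.8]
width: 0.024
```

```bash
python3 -c "
from h import *
g=shot('wrist','w4');a=shot('top','t4')
cv2.imwrite('pics/t4z.png',cv2.resize(a['image'][160:290,190:370,::-1],None,fx=4.4,fy=4.4,interpolation=cv2.INTER_CUBIC))
row([.619,.061,.13],182.6)"
```

```text
row [0.0, -0.0007, 0.0001] [-0.0002, -0.2338, -0.0106] | t 3.8167 p [0.6157 0.1311 0.1268] yaw [ 1.8000e+02 -8.0000e-02 -1.7739e+02] F [-0.71 -0.32 -0.56] w 0.0241
```

View pics/w4.png

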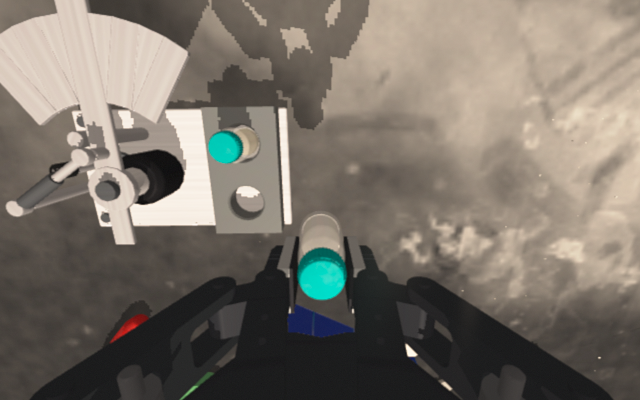

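View pics/t4z.png

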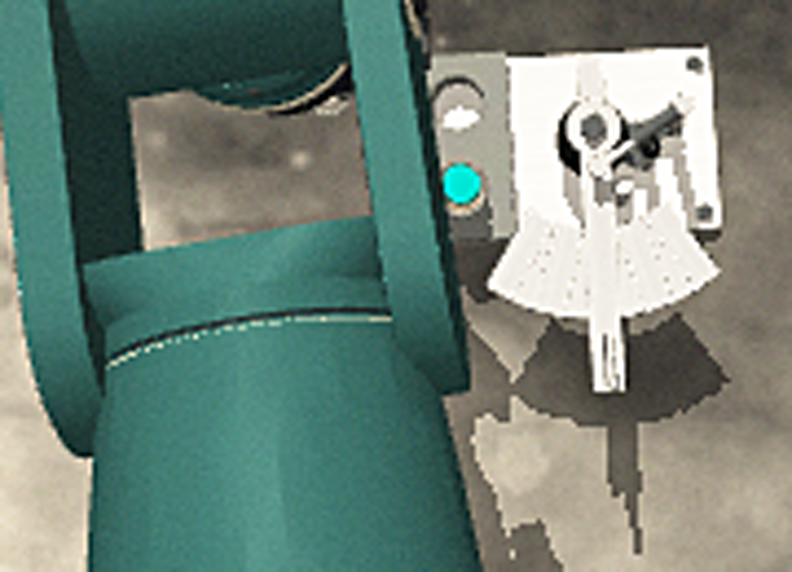

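```bash
python3 -c "
from h import *
g=load('w4');im=g['image'][...,::-1]
cv2.imwrite('pics/w4z.png',cv2.resize(im[100:320,195:370],None,fx=4,fy=4,interpolation=cv2.INTER_CUBIC)[:, :][0:880])
cv2.imwrite('pics/w4a.png',cv2.resize(im[110:240,195:300],None,fx=4.5,fy=4.5,interpolation=cv2.INTER_CUBIC))
cv2.imwrite('pics/w4b.png',cv2.resize(im[205:310,280:365],None,fx=5.5,fy=5.5,interpolation=cv2.INTER_CUBIC))
print(g['xyz'],g['rotation'])
m=((im[...,1].astype(int)-im[...,2]>60)&(im[...,0].astype(int)-im[...,2]>50)).astype(np.uint8)
n,l,s,c=cv2.connectedComponentsWithStats(m)
for i in range(1,n):
    if s[i][4]>100: print(c[i],s[i],onz(g,*c[i],.07),onz(g,*c[i],.157))
"
```

```text
[0.54462874 0.12668308 0.27028097] [ 1.63684141e+02 -1.18536759e-02  9.25141462e+01]
[224.75       146.78456221] [208 131  35  33 868] [0.56732295 0.0599446  0.07      ] [0.55746481 0.08893511 0.157     ]
[321.4997526  273.88668976] [ 297  248   50   52 2021] [0.66524915 0.13245731 0.07      ] [0.61285288 0.12994904 0.157     ]
```

View pics/w4a.png

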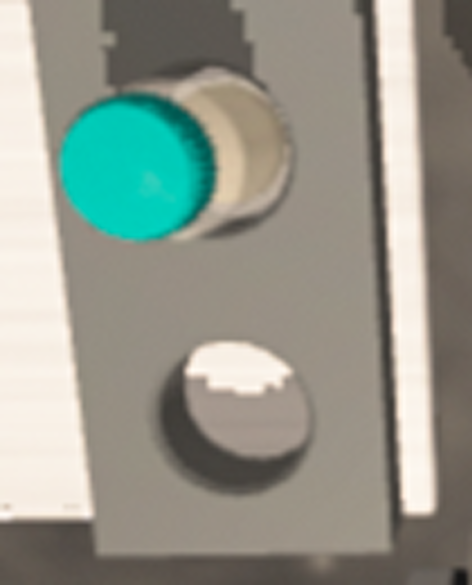

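View pics/w4b.png

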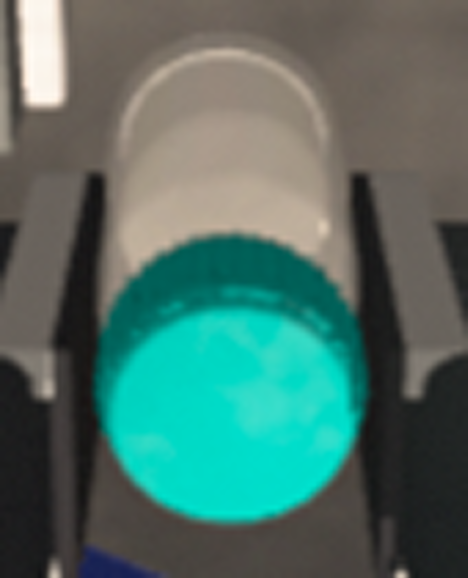

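```bash
python3 -c "
from h import *
g=load('w4')
print(onz(g,247.0,201.8,.03),onz(g,322.1,279.7,.157))
for r_ in (0,):
  c=np.array([.619,.061,.03])
  print([proj(g,c+[.015*np.cos(t),.015*np.sin(t),0]).round(1).tolist() for t in (0,1.57,3.14,4.71)])
a=load('top0')
print([proj(a,c+[.015*np.cos(t),.015*np.sin(t),0]).round(1).tolist() for t in (0,1.57,3.14,4.71)])
"
```

```text
[0.61964631 0.06392822 0.03      ] [0.6158457 0.1303574 0.157    ]
[[244.2, 216.8], [260.5, 201.7], [243.1, 184.6], [226.8, 200.2]]
[[294.0, 177.3], [288.2, 183.0], [294.0, 188.8], [299.8, 183.0]]
```

Emit:
jog_arm(rows=[[0, 0, 0, 0, -0.1, 0, -1], [0, 0, 0, 0, -0.2, 0, -1], [0, 0, 0, -0.005, -0.228, 0, -1], [0, 0, 0, -0.005, -0.228, 0, -1], [0, 0, 0, -0.005, -0.228, 0, -1], [0, 0, 0, -0.005, -0.228, 0, -1]])

```text
time: 4.32
eef_pos: [0.6208, 0.0637, 0.1278]
tool_rot: [180.0, -0.0, -177.3]
contact_force: [-0.7, 0.9, -0.0]
width: 0.0242
```

```bash
python3 -c "
from h import *
g=shot('wrist','w5');a=shot('scene','s5')
cv2.imwrite('pics/s5z.png',cv2.resize(a['image'][160:270,270:390,::-1],None,fx=5,fy=5,interpolation=cv2.INTER_CUBIC))
cv2.imwrite('pics/w5z.png',cv2.resize(g['image'][150:310,240:400,::-1],None,fx=4,fy=4,interpolation=cv2.INTER_CUBIC))
row([.619,.062,.13],182.6)"
```

```text
row [0.0001, -0.0, 0.0006] [0.0063, -0.0051, -0.0074] | t 4.4167 p [0.6208 0.0636 0.1278] yaw [ 179.99   -0.   -177.33] F [ 0.07  0.54 -0.12] w 0.0241
```

View pics/w5z.png

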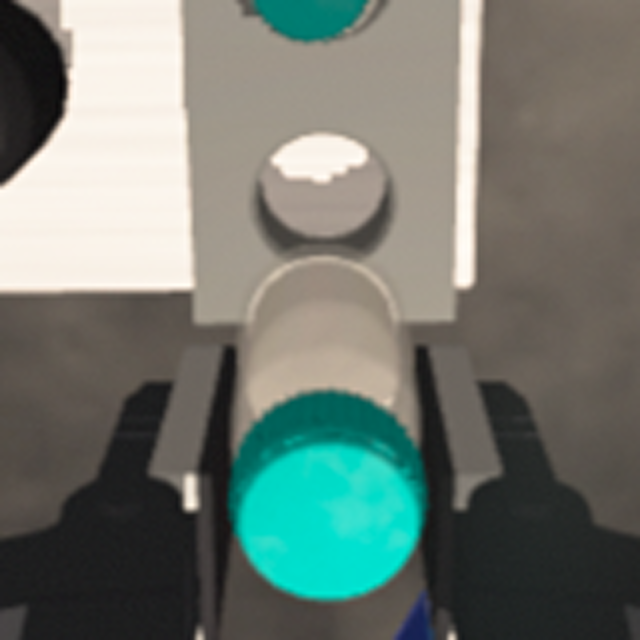

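View pics/s5z.png

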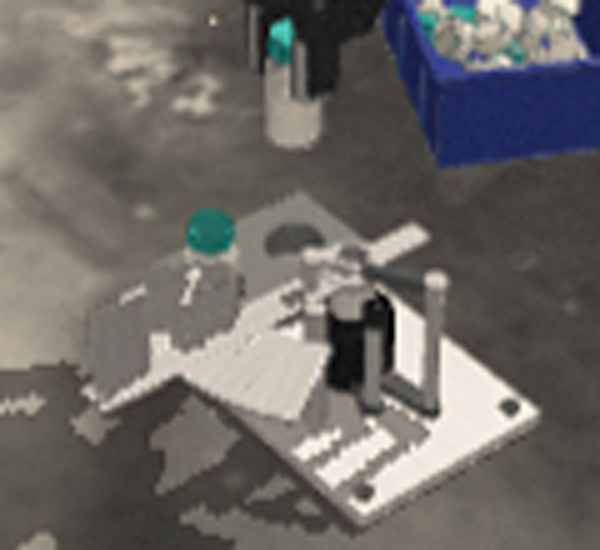

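```bash
python3 -c "
from h import *
g=load('w5');print(g['xyz'])
print(onz(g,320.5,198.1,.03),onz(g,321.8,279.6,.158),onz(g,321.8,279.6,.1555))
a=load('scene0'); c=np.array([.619,.062,.03])
# scene pocket ellipse from s5z: x 265..328, y 222..262ish
print(onz(a,270+296/5-.4,160+241/5-.4,.03))
"
```

```text
[0.54877691 0.06043947 0.27179521]
[0.61849416 0.06345917 0.03      ] [0.62061517 0.06426912 0.158     ] [0.62219341 0.06435325 0.1555    ]
[0.62164956 0.06157767 0.03      ]
```

Emit:
jog_arm(rows=[[0, 0, 0, 0.007, -0.005, 0.07, -1], [0, 0, 0, 0.007, -0.005, 0.14, -1], [0, 0, 0, 0.007, -0.005, 0.19, -1], [0, 0, 0, 0.007, -0.005, 0.203, -1], [0, 0, 0, 0.007, -0.005, 0.203, -1], [0, 0, 0, 0.007, -0.005, 0.203, -1]])

```text
time: 4.92
eef_pos: [0.6193, 0.0611, 0.0676]
tool_rot: [180.0, 0.0, -177.4]
contact_force: [0.1, 0.1, 0.1]
width: 0.024
```

```bash
python3 -c "
from h import *
g=shot('wrist','w6');a=shot('scene','s6')
cv2.imwrite('pics/s6z.png',cv2.resize(a['image'][160:270,270:390,::-1],None,fx=5,fy=5,interpolation=cv2.INTER_CUBIC))
cv2.imwrite('pics/w6z.png',cv2.resize(g['image'][150:310,240:400,::-1],None,fx=4,fy=4,interpolation=cv2.INTER_CUBIC))
print(g['xyz'],g['rotation'])
row([.619,.062,.039],182.6)"
```

```text
[0.54725654 0.0579238  0.2116051 ] [ 1.63527849e+02 -2.24800827e-02  9.26438026e+01]
row [0.0, 0.0008, 0.0001] [0.002, 0.0036, 0.0975] | t 5.0167 p [0.6196 0.0609 0.0683] yaw [ 1.8000e+02  9.0000e-02 -1.7739e+02] F [ 0.25  0.19 -0.14] w 0.024
```

View pics/w6z.png

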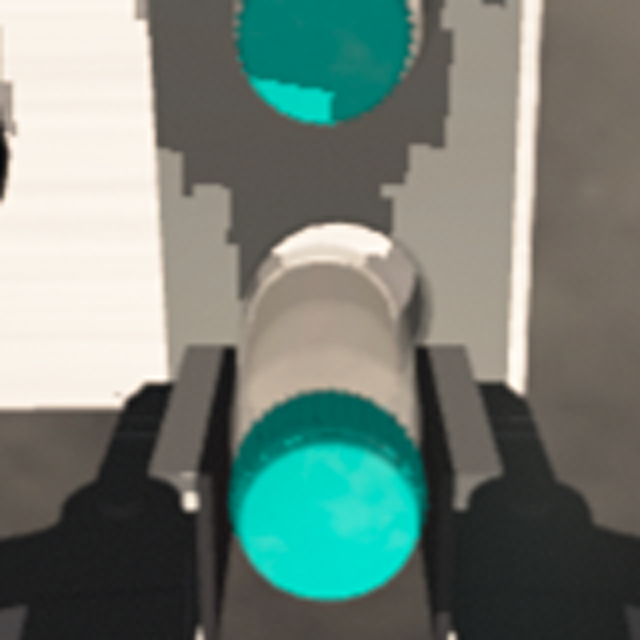

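View pics/s6z.png

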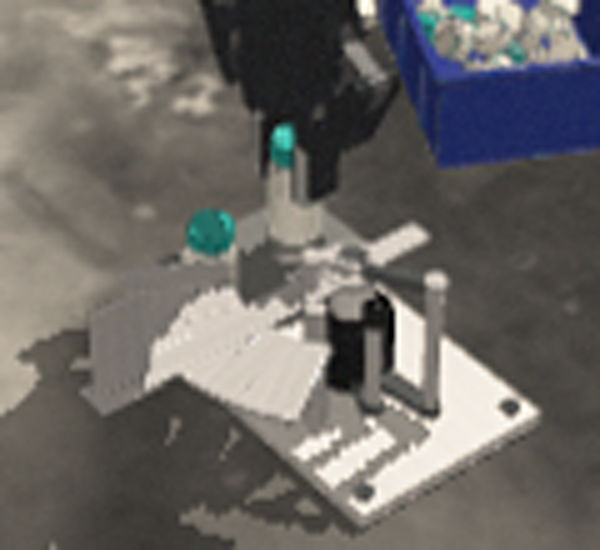

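```bash
python3 -c "
from h import *
g=load('w6')
P=lambda x,y,z: onz(g,240+x/4-.4,150+y/4-.4,z).round(4)
print('rim -x edge',P(336,222,.03),'rim +y edge',P(432,315,.03))
print('vial -x edge',P(325,257,.038),P(325,257,.036),'sides',P(243,330,.038),P(405,330,.038))
"
```

```text
rim -x edge [0.6046 0.0624 0.03  ] rim +y edge [0.6207 0.0799 0.03  ]
vial -x edge [0.6081 0.0607 0.038 ] [0.6088 0.0608 0.036 ] sides [0.6216 0.0477 0.038 ] [0.6204 0.0747 0.038 ]
```

Emit:
jog_arm(rows=[[0, 0, 0, 0.003, 0.007, 0, -1], [0, 0, 0, 0.003, 0.007, 0.015, -1], [0, 0, 0, 0.003, 0.007, 0.02, -1], [0, 0, 0, 0.003, 0.007, 0.02, -1]])

```text
time: 5.35
eef_pos: [0.6178, 0.0629, 0.0604]
tool_rot: [-180.0, -0.0, -177.4]
contact_force: [-0.7, -1.3, -0.3]
width: 0.0241
```

```bash
python3 -c "
from h import *
g=shot('wrist','w7')
cv2.imwrite('pics/w7z.png',cv2.resize(g['image'][150:310,240:400,::-1],None,fx=4,fy=4,interpolation=cv2.INTER_CUBIC))
row([.619,.063,.039],182.6)"
```

```text
row [-0.0, -0.0002, -0.0] [-0.0039, 0.0004, 0.0721] | t 5.4 p [0.6178 0.0628 0.0606] yaw [-1.800e+02 -3.000e-02 -1.774e+02] F [ 0.15 -0.11  0.45] w 0.0238
```

View pics/w7z.png

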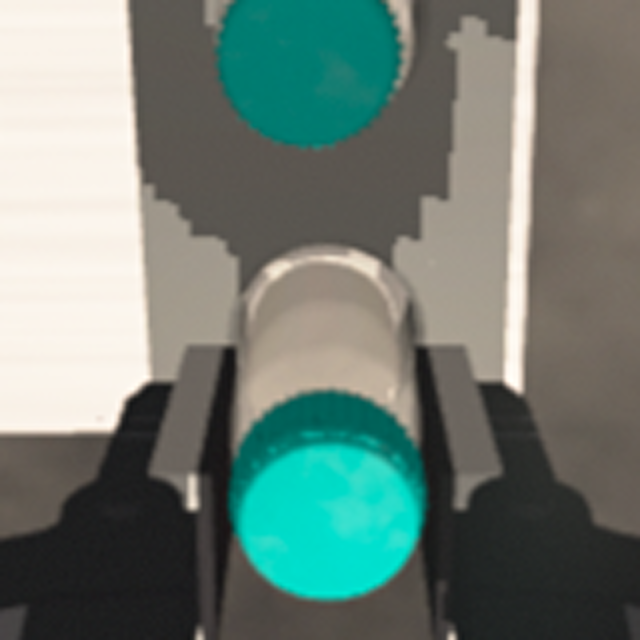

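Emit:
jog_arm(rows=[[0, 0, 0, 0, 0.001, 0.01, -1], [0, 0, 0, 0, 0.001, 0.02, -1], [0, 0, 0, 0, 0.001, 0.03, -1], [0, 0, 0, 0, 0.001, 0.03, -1]])

```text
time: 5.73
eef_pos: [0.618, 0.0631, 0.0513]
tool_rot: [180.0, 0.0, -177.4]
contact_force: [1.9, 1.8, -1.6]
width: 0.0243
```

Emit:
jog_arm(rows=[[0, 0, 0, 0, 0, 0.01, -1], [0, 0, 0, 0, 0, 0.02, -1], [0, 0, 0, 0, 0, 0.03, -1], [0, 0, 0, 0, 0, 0.034, -1], [0, 0, 0, 0, 0, 0.034, -1]])

```text
time: 6.15
eef_pos: [0.618, 0.0632, 0.0414]
tool_rot: [180.0, 0.0, -177.4]
contact_force: [4.6, 1.0, -0.6]
width: 0.0242
```

```bash
python3 -c "
from h import *
g=shot('wrist','w8')
cv2.imwrite('pics/w8z.png',cv2.resize(g['image'][150:310,240:400,::-1],None,fx=4,fy=4,interpolation=cv2.INTER_CUBIC))
row([.619,.063,.039],182.6)"
```

```text
row [0.0, -0.0, 0.0] [-0.0034, -0.0008, 0.0083] | t 6.2 p [0.618  0.0632 0.0415] yaw [ 180.    -0.  -177.4] F [ 4.2   1.26 -0.42] w 0.0243
```

View pics/w8z.png

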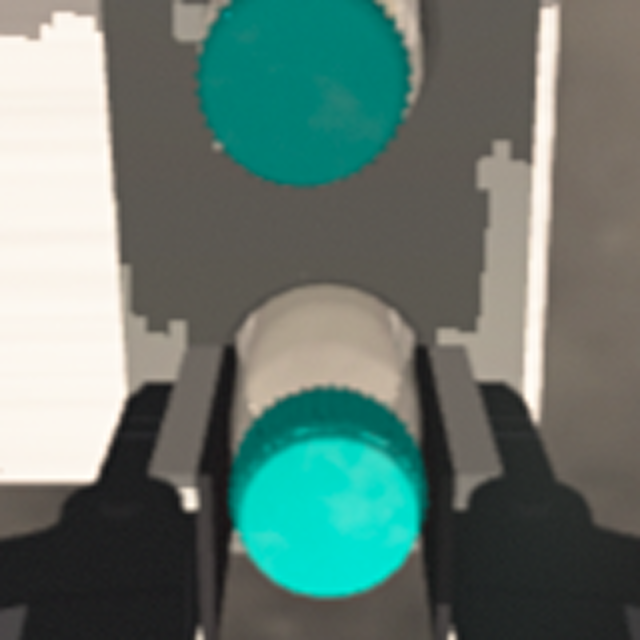

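Emit:
jog_arm(rows=[[0, 0, 0, -0.003, 0, 0, -1], [0, 0, 0, -0.003, 0, 0.004, -1], [0, 0, 0, -0.003, 0, 0.006, -1], [0, 0, 0, -0.003, 0, 0.006, -1]])

```text
time: 6.53
eef_pos: [0.6189, 0.0632, 0.0404]
tool_rot: [-180.0, -0.0, -177.4]
contact_force: [-1.4, 0.1, 7.0]
width: 0.0242
```

Emit:
jog_arm(rows=[[0, 0, 0, 0, 0, 0, -0.3], [0, 0, 0, 0, 0, 0, -0.2], [0, 0, 0, 0, 0, 0, 0], [0, 0, 0, 0, 0, 0, 0.2], [0, 0, 0, 0, 0, 0, 0.2], [0, 0, 0, 0, 0, 0, 0.2], [0, 0, 0, 0, 0, 0, 0.2]])

```text
time: 7.12
eef_pos: [0.6188, 0.0632, 0.0399]
tool_rot: [180.0, -0.0, -177.4]
contact_force: [-0.2, -0.2, 0.7]
width: 0.0511
```

```bash
python3 -c "
from h import *
g=shot('wrist','w9')
cv2.imwrite('pics/w9z.png',cv2.resize(g['image'][100:310,190:450,::-1],None,fx=3,fy=3,interpolation=cv2.INTER_CUBIC))
row([.619,.063,.2],182.6)"
```

```text
row [0.0, -0.0001, -0.0] [-0.0005, -0.0007, -0.5338] | t 7.1667 p [0.6188 0.0632 0.0399] yaw [ 1.800e+02 -1.000e-02 -1.774e+02] F [0.17 0.16 0.03] w 0.0513
```

View pics/w9z.png

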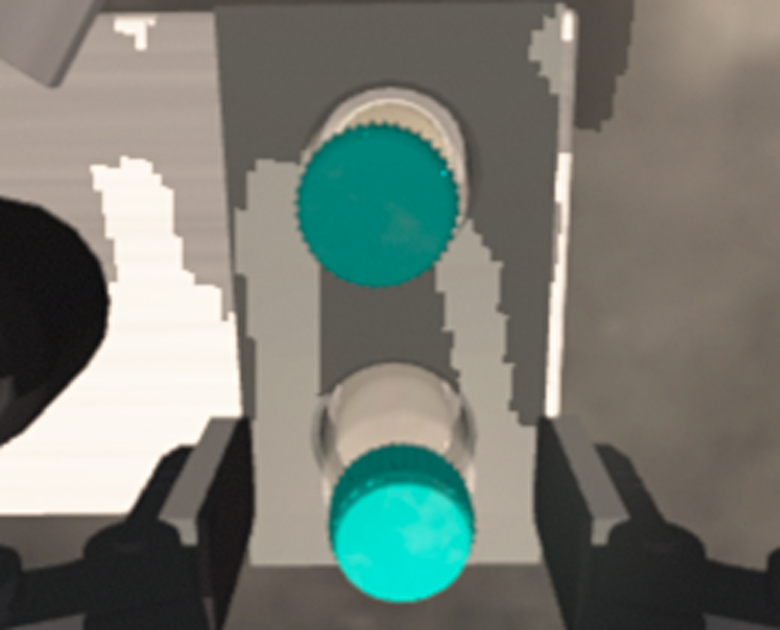

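Released, the vial stands in the pocket (cap around (324,277)) with the fingers clear. Retreat straight up to check seating.

Emit:
jog_arm(rows=[[0, 0, 0, 0, 0, -0.05, 0.2], [0, 0, 0, 0, 0, -0.15, 0.2], [0, 0, 0, 0, 0, -0.28, 0.2], [0, 0, 0, 0, 0, -0.4, 0.2], [0, 0, 0, 0, 0, -0.534, 0.2], [0, 0, 0, 0, 0, -0.534, 0.2]])

```text
time: 7.67
eef_pos: [0.6209, 0.0633, 0.2091]
tool_rot: [180.0, 0.6, -177.4]
contact_force: [0.5, 0.7, 1.3]
width: 0.0517
```

```bash
python3 -c "
from h import *
g=shot('wrist','w10');a=shot('scene','s10')
cv2.imwrite('pics/s10z.png',cv2.resize(a['image'][160:270,270:390,::-1],None,fx=5,fy=5,interpolation=cv2.INTER_CUBIC))
for n,g in (('w',g),('s',a)):
  im=g['image'].astype(int)
  m=((im[...,1]-im[...,0]>45)&(im[...,2]-im[...,0]>40)).astype(np.uint8)
  n_,l,s,c=cv2.connectedComponentsWithStats(m)
  for i in range(1,n_):
    if s[i][4]>40: print(n,c[i],s[i],onz(g,*c[i],.07).round(4),onz(g,*c[i],.065).round(4))
row([.619,.063,.2],182.6)"
```

```text
w [318.43209877 135.15555556] [308 124  22  23 405] [0.5677 0.0587 0.07  ] [0.5681 0.0587 0.065 ]
w [322.13858696 184.77717391] [312 174  21  22 368] [0.6176 0.0647 0.07  ] [0.6189 0.0648 0.065 ]
w [357.24590164 292.6557377 ] [351 289  14   8  61] [0.7455 0.1118 0.07  ] [0.749  0.1127 0.065 ]
s [356.52941176 153.68627451] [353 150   8   8  51] [0.7931 0.1712 0.07  ] [0.798  0.1772 0.065 ]
s [327.27692308 197.09230769] [323 193  10   9  65] [0.6145 0.0578 0.07  ] [0.6181 0.063  0.065 ]
s [311.85074627 205.68656716] [308 202   9   9  67] [0.5651 0.0518 0.07  ] [0.5684 0.057  0.065 ]
row [0.0, 0.0016, 0.0] [0.0017, -0.0007, 0.0069] | t 7.7667 p [0.6195 0.0632 0.2021] yaw [ 180.      0.19 -177.4 ] F [ 0.2  -0.21 -0.59] w 0.0514
```

View pics/w10.png

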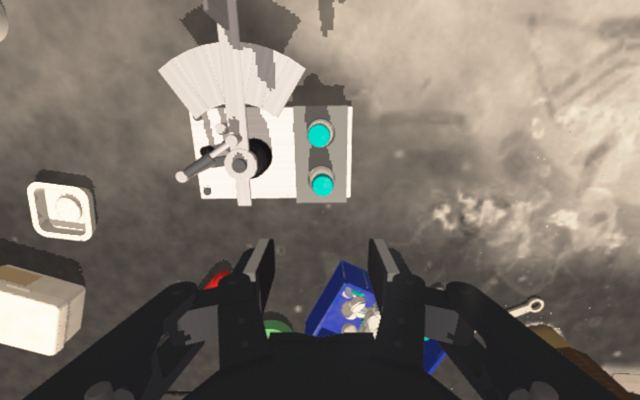

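View pics/s10z.png

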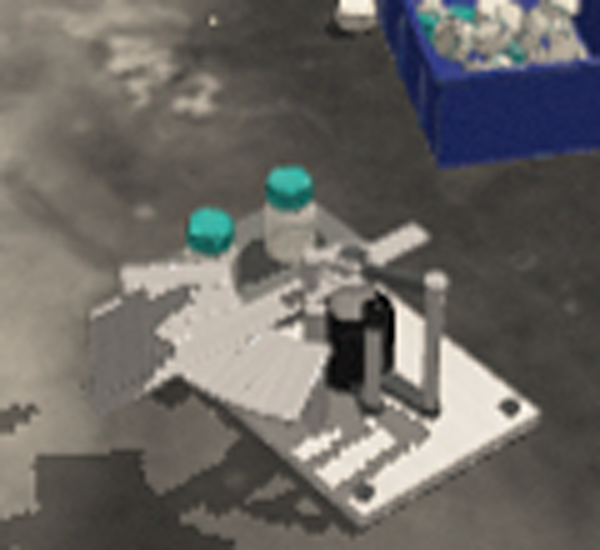

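```bash
python3 -c "
from h import *
row([.466,-.075,.2],92.6)
g=load('w10')
P=lambda x,y,z: onz(g,x,y,z).round(4)
print(P(240,163,.09),P(240,163,.1))
"
```

```text
row [0.0013, 0.0013, 0.75] [0.5321, -0.4371, 0.0051] | t 7.7667 p [0.6195 0.0632 0.2021] yaw [ 180.      0.19 -177.4 ] F [ 0.2  -0.21 -0.59] w 0.0514
[ 0.5952 -0.0136  0.09  ] [ 0.5934 -0.0108  0.1   ]
```

Emit:
jog_arm(rows=[[0, 0, 0.75, 0.53, -0.437, 0, -1], [0, 0, 0.75, 0.53, -0.437, 0, -1], [0, 0, 0.75, 0.53, -0.437, 0, -1], [0, 0, 0.75, 0.53, -0.437, 0, -1], [0, 0, 0.75, 0.53, -0.437, 0, -1], [0, 0, 0.75, 0.53, -0.437, 0, -1], [0, 0, 0.75, 0.53, -0.437, 0, -1], [0, 0, 0.75, 0.53, -0.437, 0, -1]])

```text
time: 8.43
eef_pos: [0.4652, -0.0755, 0.1989]
tool_rot: [-180.0, -0.1, 124.9]
contact_force: [0.1, 0.5, -1.0]
width: 0.0001
```

```bash
python3 -c "
from h import *
row([.466,-.075,.2],92.6)
"
```

```text
row [-0.0005, -0.0003, 0.2689] [-0.0003, 0.0032, -0.0038] | t 8.4333 p [ 0.4652 -0.0755  0.1989] yaw [-1.7995e+02 -5.0000e-02  1.2487e+02] F [ 0.12  0.47 -1.04] w 0.0001
```

Emit:
jog_arm(rows=[[0, 0, 0.269, 0, 0.003, 0, -1], [0, 0, 0.269, 0, 0.003, 0, -1], [0, 0, 0.269, 0, 0.003, 0, -1], [0, 0, 0.269, 0, 0.003, 0, -1], [0, 0, 0.269, 0, 0.003, 0, -1], [0, 0, 0.269, 0, 0.003, 0, -1]])

```text
time: 8.93
eef_pos: [0.4663, -0.0744, 0.1986]
tool_rot: [-179.9, -0.0, 92.8]
contact_force: [-0.2, 0.1, -0.2]
width: 0.0004
```

```bash
python3 -c "
from h import *
g=shot('wrist','w11'); a=shot('top','t11')
cv2.imwrite('pics/t11z.png',cv2.resize(a['image'][160:290,190:370,::-1],None,fx=4.4,fy=4.4,interpolation=cv2.INTER_CUBIC))
print(g['xyz'],g['rotation'])
row([.466,-.07,.097],92.6)
"
```

```text
[ 0.46310344 -0.00226533  0.342713  ] [1.63575432e+02 1.38632846e-01 2.86393756e+00]
row [-0.0006, -0.0002, 0.0049] [0.0146, -0.0002, 0.3403] | t 9.0333 p [ 0.4664 -0.0744  0.1991] yaw [-1.7992e+02 -2.0000e-02  9.3180e+01] F [0.26 0.16 0.19] w 0.0001
```

View pics/w11.png

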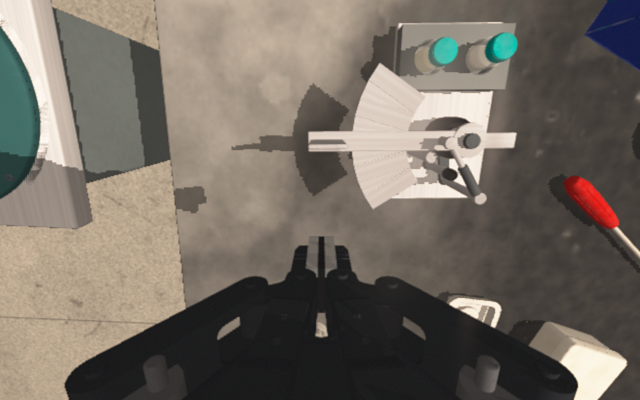

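View pics/t11z.png

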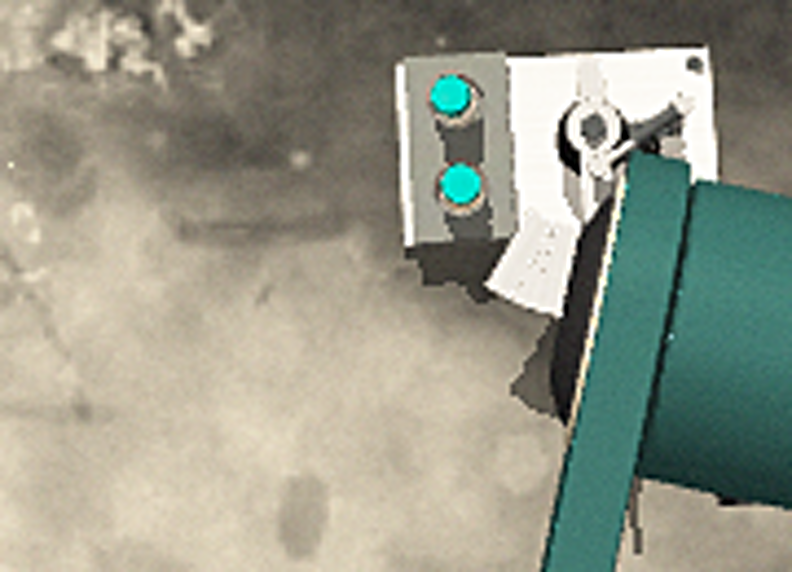

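```bash
python3 -c "
from h import *
g=load('w11')
cv2.imwrite('pics/w11z.png',cv2.resize(g['image'][100:220,290:490,::-1],None,fx=4,fy=4,interpolation=cv2.INTER_CUBIC))
for p in ((309,141),(470,140)): print([onz(g,*p,z).round(4).tolist() for z in (.08,.09,.128)])
"
```

```text
[[0.4526, -0.024, 0.08], [0.453, -0.0232, 0.09], [0.4545, -0.02, 0.128]]
[[0.5998, -0.0157, 0.08], [0.5946, -0.0152, 0.09], [0.5749, -0.0132, 0.128]]
```

View pics/w11z.png

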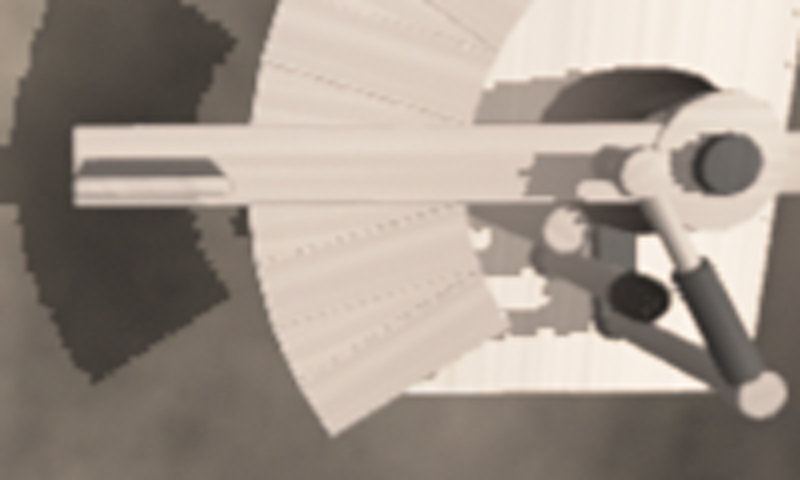

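```bash
python3 -c "
from h import *
g=load('w11')
print(onz(g,328.2,145.9,.128))
for p in ((77,165),(660,165)): print(onz(g,290+p[0]/4-.4,100+p[1]/4-.4,.08))
print(onz(g,290+728/4-.4,100+160/4-.4,.09))
"
```

```text
[ 0.4690836  -0.02291286  0.128     ]
[ 0.45241658 -0.02385285  0.08      ]
[ 0.58591248 -0.01714856  0.08      ]
[ 0.59597778 -0.01475936  0.09      ]
```

```bash
cat >> h.py <<'E'
PIV=np.array([.597,-.0165])
def pose(th,d,z=.097,rho=.130):
    ph=np.radians(182.9-th); u=np.array([np.cos(ph),np.sin(ph)]); t=np.array([np.sin(ph),-np.cos(ph)])
    p=PIV+rho*u-d*t; return [p[0],p[1],z],92.9-th
def where():
    s=r.sense(); p=s['eef_pos']; v=p[:2]-PIV; yaw=s['tool_rot'][2]
    for it in range(1):
        th=92.9-yaw; ph=np.radians(182.9-th); u=np.array([np.cos(ph),np.sin(ph)]); t=np.array([np.sin(ph),-np.cos(ph)])
    print('th(yaw)',round(th,2),'rho',round(v@u,4),'d',round(-(v@t),4),'Ft',round(s['contact_force'][:2]@t,2),'Fr',round(s['contact_force'][:2]@u,2),'Fz',round(s['contact_force'][2],2),'z',round(p[2],4),'t',s['time'])
E
python3 -c "
from h import *
where(); row(*pose(0,.045)); row(*pose(0,.018))
"
```

```text
th(yaw) -0.28 rho 0.1336 d 0.0506 Ft 0.14 Fr -0.27 Fz 0.19 z 0.1991 t 9.0333
row [-0.0006, -0.0002, 0.0024] [0.0205, 0.0116, 0.3403] | t 9.0333 p [ 0.4664 -0.0744  0.1991] yaw [-1.7992e+02 -2.0000e-02  9.3180e+01] F [0.26 0.16 0.19] w 0.0001
row [-0.0006, -0.0002, 0.0024] [0.1105, 0.012, 0.3404] | t 9.0333 p [ 0.4664 -0.0744  0.1991] yaw [-1.7992e+02 -2.0000e-02  9.3180e+01] F [0.26 0.16 0.19] w 0.0001
```

Emit:
jog_arm(rows=[[0, 0, 0.002, 0.02, 0.012, 0.1, -1], [0, 0, 0.002, 0.02, 0.012, 0.2, -1], [0, 0, 0.002, 0.02, 0.012, 0.3, -1], [0, 0, 0.002, 0.02, 0.012, 0.34, -1], [0, 0, 0.002, 0.02, 0.012, 0.34, -1], [0, 0, 0.002, 0.06, 0.012, 0.34, -1], [0, 0, 0.002, 0.09, 0.012, 0.34, -1], [0, 0, 0.002, 0.09, 0.012, 0.34, -1]])

```text
time: 9.7
eef_pos: [0.4696, -0.0459, 0.0999]
tool_rot: [179.9, 0.0, 92.9]
contact_force: [-0.1, -0.1, -0.1]
width: 0.0
```

```bash
python3 -c "
from h import *
where(); row(*pose(0,.012))
g=shot('wrist','w12')
"
```

```text
th(yaw) 0.04 rho 0.1287 d 0.023 Ft -0.05 Fr 0.12 Fz -0.1 z 0.0999 t 9.7
row [0.0011, 0.0, -0.0003] [0.0363, -0.0042, 0.0098] | t 9.7 p [ 0.4696 -0.0459  0.0999] yaw [179.86   0.    92.86] F [-0.12 -0.05 -0.1 ] w 0.0
```

View pics/w12.png

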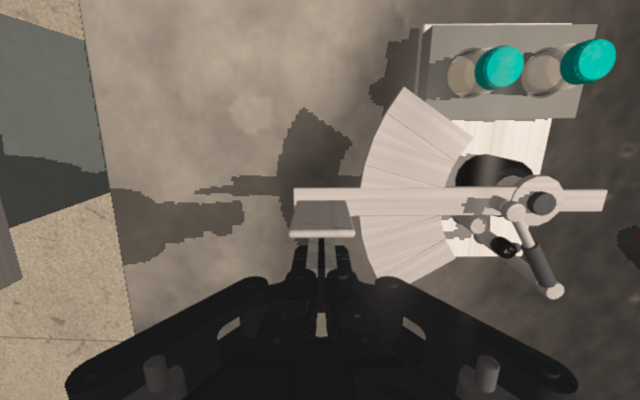

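Emit:
jog_arm(rows=[[0, 0, 0, 0.01, 0, 0.004, -1], [0, 0, 0, 0.016, 0, 0.004, -1], [0, 0, 0, 0.021, 0, 0.004, -1], [0, 0, 0, 0.026, 0, 0.004, -1], [0, 0, 0, 0.03, 0, 0.004, -1], [0, 0, 0, 0.034, 0, 0.004, -1]])

```text
time: 10.25
eef_pos: [0.4684, -0.0371, 0.0969]
tool_rot: [180.0, 0.0, 92.8]
contact_force: [-0.1, 0.4, 0.1]
width: 0.0001
```

```bash
python3 -c "
from h import *
where(); row(*pose(2,.012))
"
```

```text
th(yaw) 0.12 rho 0.1294 d 0.0143 Ft 0.39 Fr 0.06 Fz 0.07 z 0.0969 t 10.25
row [0.0, 0.0, 0.0156] [0.0219, -0.0029, -0.0002] | t 10.25 p [ 0.4684 -0.0371  0.0969] yaw [180.     0.    92.78] F [-0.08  0.39  0.07] w 0.0001
```

```bash
cat >> h.py <<'E'
def plan(ths,d=.0125):
    s=r.sense(); R0=Ro.from_euler('xyz',s['tool_rot'],degrees=True); out=[]
    for th in ths:
        p,yaw=pose(th,d); Rt=Ro.from_euler('xyz',[180,0,yaw],degrees=True)
        w=np.degrees((R0.inv()*Rt).as_rotvec())/120; q=R0.inv().apply(np.array(p)-s['eef_pos'])/.3
        out.append([0,0,round(w[2],3),round(q[0],3),round(q[1],3),round(q[2],3),-1])
    where(); print(out)
E
python3 -c "
from h import *
plan([.5,1,1.6,2.3,3,4,5,6])
"
```

```text
th(yaw) 0.12 rho 0.1294 d 0.0143 Ft 0.39 Fr 0.06 Fz 0.07 z 0.0969 t 10.25
[[0, 0, np.float64(0.003), np.float64(0.009), np.float64(-0.002), np.float64(-0.0), -1], [0, 0, np.float64(0.007), np.float64(0.013), np.float64(-0.002), np.float64(-0.0), -1], [0, 0, np.float64(0.012), np.float64(0.017), np.float64(-0.003), np.float64(-0.0), -1], [0, 0, np.float64(0.018), np.float64(0.023), np.float64(-0.003), np.float64(-0.0), -1], [0, 0, np.float64(0.024), np.float64(0.028), np.float64(-0.003), np.float64(-0.0), -1], [0, 0, np.float64(0.032), np.float64(0.035), np.float64(-0.004), np.float64(-0.0), -1], [0, 0, np.float64(0.041), np.float64(0.043), np.float64(-0.004), np.float64(-0.0), -1], [0, 0, np.float64(0.049), np.float64(0.051), np.float64(-0.004), np.float64(-0.0), -1]]
```

Emit:
jog_arm(rows=[[0, 0, 0.003, 0.007, -0.002, 0, -1], [0, 0, 0.007, 0.012, -0.002, 0, -1], [0, 0, 0.012, 0.017, -0.002, 0, -1], [0, 0, 0.018, 0.022, -0.003, 0, -1], [0, 0, 0.024, 0.027, -0.003, 0, -1], [0, 0, 0.03, 0.033, -0.003, 0, -1], [0, 0, 0.036, 0.039, -0.004, 0, -1], [0, 0, 0.042, 0.044, -0.004, 0, -1]])

```text
time: 10.92
eef_pos: [0.4666, -0.0238, 0.097]
tool_rot: [180.0, 0.0, 87.7]
contact_force: [1.7, -4.2, 1.0]
width: -0.0001
```

```bash
sed -i 's/print(out)/print([[float(x) for x in o] for o in out])/' h.py; python3 -c "
from h import *
plan([6,7,8,9,10,11,12,13])
"
```

```text
th(yaw) 5.23 rho 0.13 d 0.0126 Ft -4.11 Fr -1.85 Fz 0.95 z 0.097 t 10.9167
[[0.0, 0.0, 0.006, 0.006, -0.001, -0.0, -1.0], [0.0, 0.0, 0.015, 0.014, -0.001, -0.0, -1.0], [0.0, 0.0, 0.023, 0.021, -0.002, -0.0, -1.0], [0.0, 0.0, 0.031, 0.029, -0.002, -0.0, -1.0], [0.0, 0.0, 0.04, 0.037, -0.002, -0.0, -1.0], [0.0, 0.0, 0.048, 0.044, -0.002, -0.0, -1.0], [0.0, 0.0, 0.056, 0.052, -0.002, -0.0, -1.0], [0.0, 0.0, 0.065, 0.059, -0.002, -0.0, -1.0]]
```

Emit:
jog_arm(rows=[[0, 0, 0.01, 0.009, -0.001, 0, -1], [0, 0, 0.019, 0.018, -0.001, 0, -1], [0, 0, 0.029, 0.027, -0.002, 0, -1], [0, 0, 0.04, 0.037, -0.002, 0, -1], [0, 0, 0.05, 0.046, -0.002, 0, -1], [0, 0, 0.06, 0.055, -0.002, 0, -1], [0, 0, 0.07, 0.064, -0.002, 0, -1], [0, 0, 0.08, 0.073, -0.002, 0, -1]])

```text
time: 11.58
eef_pos: [0.4669, -0.0019, 0.0969]
tool_rot: [180.0, 0.0, 78.0]
contact_force: [1.9, -5.3, 0.4]
width: 0.0
```

```bash
python3 -c "
from h import *
plan(np.arange(1,9)*1.5+14.5)
"
```

```text
th(yaw) 14.86 rho 0.1303 d 0.0127 Ft -4.83 Fr -3.0 Fz 0.4 z 0.0969 t 11.5833
[[0.0, 0.0, 0.01, 0.009, 0.0, -0.0, -1.0], [0.0, 0.0, 0.022, 0.021, -0.0, -0.0, -1.0], [0.0, 0.0, 0.035, 0.032, -0.001, -0.0, -1.0], [0.0, 0.0, 0.047, 0.043, -0.001, -0.0, -1.0], [0.0, 0.0, 0.06, 0.055, -0.001, -0.0, -1.0], [0.0, 0.0, 0.072, 0.066, -0.0, -0.0, -1.0], [0.0, 0.0, 0.085, 0.078, 0.001, -0.0, -1.0], [0.0, 0.0, 0.097, 0.089, 0.002, -0.0, -1.0]]
```

Emit:
jog_arm(rows=[[0, 0, 0.01, 0.009, 0, 0, -1], [0, 0, 0.022, 0.021, 0, 0, -1], [0, 0, 0.035, 0.032, -0.001, 0, -1], [0, 0, 0.047, 0.043, -0.001, 0, -1], [0, 0, 0.06, 0.055, -0.001, 0, -1], [0, 0, 0.072, 0.066, 0, 0, -1], [0, 0, 0.085, 0.078, 0.001, 0, -1], [0, 0, 0.097, 0.089, 0.002, 0, -1]])

```text
time: 12.25
eef_pos: [0.4726, 0.0243, 0.0969]
tool_rot: [-179.9, 0.0, 66.4]
contact_force: [-1.7, -3.8, 2.9]
width: -0.0
```

```bash
python3 -c "
from h import *
plan(np.arange(1,9)*1.5+26)
"
```

```text
th(yaw) 26.51 rho 0.1303 d 0.0125 Ft -4.21 Fr 0.03 Fz 2.9 z 0.0969 t 12.25
[[0.0, 0.0, 0.008, 0.007, 0.0, -0.0, -1.0], [0.0, 0.0, 0.021, 0.019, -0.0, -0.0, -1.0], [0.0, 0.0, 0.033, 0.03, -0.001, -0.0, -1.0], [0.0, 0.0, 0.046, 0.042, -0.001, -0.0, -1.0], [0.0, 0.0, 0.058, 0.053, -0.001, -0.0, -1.0], [0.0, 0.0, 0.071, 0.064, -0.0, -0.0, -1.0], [0.0, 0.0, 0.083, 0.076, 0.0, -0.0, -1.0], [0.0, 0.0, 0.096, 0.087, 0.001, -0.0, -1.0]]
```

Emit:
jog_arm(rows=[[0, 0, 0.01, 0.009, 0, 0, -1], [0, 0, 0.022, 0.02, 0, 0, -1], [0, 0, 0.034, 0.031, -0.001, 0, -1], [0, 0, 0.046, 0.042, -0.001, 0, -1], [0, 0, 0.058, 0.053, -0.001, 0, -1], [0, 0, 0.071, 0.064, 0, 0, -1], [0, 0, 0.083, 0.076, 0, 0, -1], [0, 0, 0.096, 0.087, 0.001, 0, -1]])

```text
time: 12.92
eef_pos: [0.4833, 0.0481, 0.0968]
tool_rot: [-180.0, 0.0, 54.9]
contact_force: [-1.6, -2.9, 2.3]
width: 0.0002
```

```bash
python3 -c "
from h import *
plan(np.arange(1,9)*1.5+38)
g=shot('wrist','w13')
"
```

```text
th(yaw) 38.02 rho 0.1302 d 0.0126 Ft -3.28 Fr -0.35 Fz 2.26 z 0.0968 t 12.9167
[[0.0, 0.0, 0.012, 0.012, -0.0, -0.001, -1.0], [0.0, 0.0, 0.025, 0.023, -0.001, -0.001, -1.0], [0.0, 0.0, 0.037, 0.034, -0.001, -0.001, -1.0], [0.0, 0.0, 0.05, 0.046, -0.001, -0.001, -1.0], [0.0, 0.0, 0.062, 0.057, -0.001, -0.001, -1.0], [0.0, 0.0, 0.075, 0.068, -0.001, -0.001, -1.0], [0.0, 0.0, 0.087, 0.08, 0.0, -0.001, -1.0], [0.0, 0.0, 0.1, 0.091, 0.001, -0.001, -1.0]]
```

View pics/w13.png

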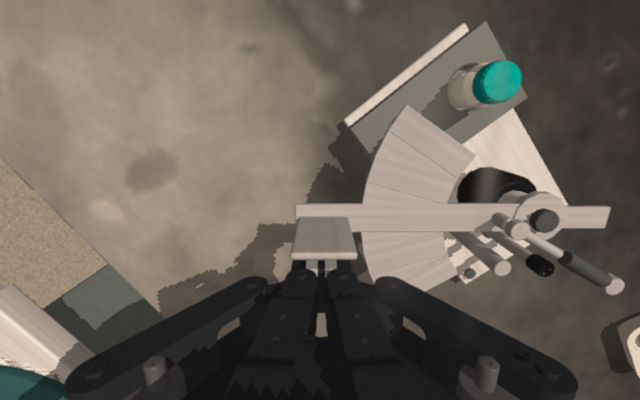

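Emit:
jog_arm(rows=[[0, 0, 0.012, 0.012, 0, 0, -1], [0, 0, 0.025, 0.023, -0.001, 0, -1], [0, 0, 0.037, 0.034, -0.001, 0, -1], [0, 0, 0.05, 0.046, -0.001, 0, -1], [0, 0, 0.062, 0.057, -0.001, 0, -1], [0, 0, 0.075, 0.068, -0.001, 0, -1], [0, 0, 0.087, 0.08, 0, 0, -1], [0, 0, 0.1, 0.091, 0.001, 0, -1]])

```text
time: 13.63
eef_pos: [0.4991, 0.0703, 0.0968]
tool_rot: [-179.9, 0.0, 42.9]
contact_force: [-2.4, -1.7, 1.2]
width: 0.0004
```

```bash
python3 -c "
from h import *
plan(np.arange(1,9)*1+50)
"
```

```text
th(yaw) 49.97 rho 0.1302 d 0.0126 Ft -2.96 Fr 0.39 Fz 1.16 z 0.0968 t 13.6333
[[0.0, 0.0, 0.009, 0.008, -0.0, -0.001, -1.0], [0.0, 0.0, 0.017, 0.016, -0.001, -0.001, -1.0], [0.0, 0.0, 0.025, 0.023, -0.001, -0.001, -1.0], [0.0, 0.0, 0.034, 0.031, -0.001, -0.001, -1.0], [0.0, 0.0, 0.042, 0.038, -0.001, -0.001, -1.0], [0.0, 0.0, 0.05, 0.046, -0.001, -0.001, -1.0], [0.0, 0.0, 0.059, 0.054, -0.001, -0.001, -1.0], [0.0, 0.0, 0.067, 0.061, -0.001, -0.001, -1.0]]
```

Emit:
jog_arm(rows=[[0, 0, 0.009, 0.008, 0, 0, -1], [0, 0, 0.017, 0.016, -0.001, 0, -1], [0, 0, 0.025, 0.023, -0.001, 0, -1], [0, 0, 0.034, 0.031, -0.001, 0, -1], [0, 0, 0.042, 0.038, -0.001, 0, -1], [0, 0, 0.05, 0.046, -0.001, 0, -1], [0, 0, 0.059, 0.054, -0.001, 0, -1]])

```text
time: 14.22
eef_pos: [0.5112, 0.0814, 0.0968]
tool_rot: [-180.0, 0.0, 35.8]
contact_force: [-2.9, -0.4, -0.9]
width: -0.0003
```

```bash
python3 -c "
from h import *
plan(np.arange(1,6)*.8+57)
g=shot('wrist','w14')
"
```

```text
th(yaw) 57.09 rho 0.1295 d 0.0123 Ft -2.59 Fr 1.36 Fz -0.93 z 0.0968 t 14.2167
[[0.0, 0.0, 0.006, 0.005, -0.002, -0.001, -1.0], [0.0, 0.0, 0.013, 0.011, -0.002, -0.001, -1.0], [0.0, 0.0, 0.019, 0.017, -0.003, -0.001, -1.0], [0.0, 0.0, 0.026, 0.023, -0.003, -0.001, -1.0], [0.0, 0.0, 0.033, 0.029, -0.003, -0.001, -1.0]]
```

View pics/w14.png

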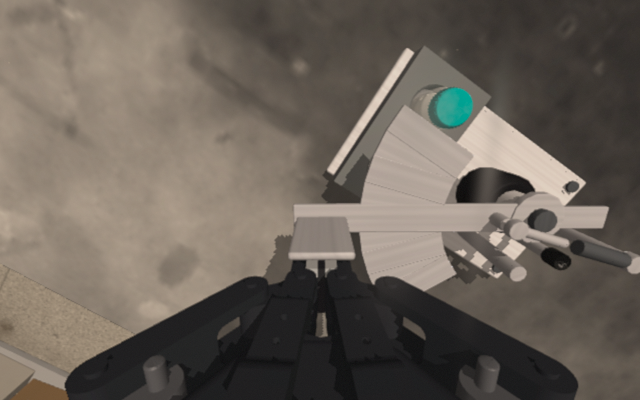

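Emit:
jog_arm(rows=[[0, 0, 0.008, 0.007, 0, 0, -1], [0, 0, 0.017, 0.015, -0.001, 0, -1], [0, 0, 0.025, 0.022, -0.001, 0, -1], [0, 0, 0.034, 0.03, -0.002, 0, -1], [0, 0, 0.042, 0.037, -0.002, 0, -1], [0, 0, 0.05, 0.045, -0.002, 0, -1]])

```text
time: 14.77
eef_pos: [0.5219, 0.0897, 0.0969]
tool_rot: [180.0, -0.0, 29.8]
contact_force: [-0.9, -1.4, -1.5]
width: 0.0002
```

```bash
python3 -c "
from h import *
plan(np.arange(1,7)*.9+63)
"
```

```text
th(yaw) 63.1 rho 0.1294 d 0.0124 Ft -1.43 Fr -0.76 Fz -1.5 z 0.0969 t 14.7667
[[0.0, 0.0, 0.007, 0.006, -0.002, -0.0, -1.0], [0.0, 0.0, 0.014, 0.013, -0.003, -0.0, -1.0], [0.0, 0.0, 0.022, 0.019, -0.003, -0.0, -1.0], [0.0, 0.0, 0.029, 0.026, -0.004, -0.0, -1.0], [0.0, 0.0, 0.037, 0.033, -0.004, -0.0, -1.0], [0.0, 0.0, 0.044, 0.04, -0.004, -0.0, -1.0]]
```

Emit:
jog_arm(rows=[[0, 0, 0.007, 0.006, -0.001, 0, -1], [0, 0, 0.014, 0.013, -0.002, 0, -1], [0, 0, 0.022, 0.02, -0.003, 0, -1], [0, 0, 0.03, 0.027, -0.003, 0, -1], [0, 0, 0.037, 0.033, -0.003, 0, -1]])

```text
time: 15.18
eef_pos: [0.5301, 0.0955, 0.097]
tool_rot: [-180.0, -0.0, 25.4]
contact_force: [-2.4, -0.4, 0.6]
width: 0.0005
```

```bash
python3 -c "
from h import *
where()
g=shot('wrist','w15')
"
```

```text
th(yaw) 67.53 rho 0.1299 d 0.0125 Ft -2.32 Fr 0.65 Fz 0.57 z 0.097 t 15.1833
```

View pics/w15.png

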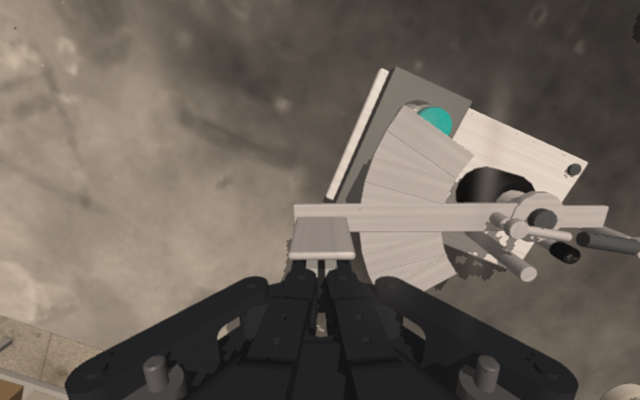

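Emit:
jog_arm(rows=[[0, 0, 0.008, 0.007, -0.001, 0, -1], [0, 0, 0.016, 0.015, -0.001, 0, -1], [0, 0, 0.025, 0.022, -0.001, 0, -1], [0, 0, 0.033, 0.03, -0.001, 0, -1], [0, 0, 0.041, 0.037, -0.001, 0, -1]])

```text
time: 15.65
eef_pos: [0.54, 0.1005, 0.097]
tool_rot: [-180.0, -0.0, 20.4]
contact_force: [-0.2, -0.4, 0.4]
width: -0.0002
```

```bash
python3 -c "
from h import *
where()
g=shot('wrist','w16')
"
```

```text
th(yaw) 72.45 rho 0.1296 d 0.0125 Ft -0.33 Fr -0.3 Fz 0.4 z 0.097 t 15.65
```

View pics/w16.png

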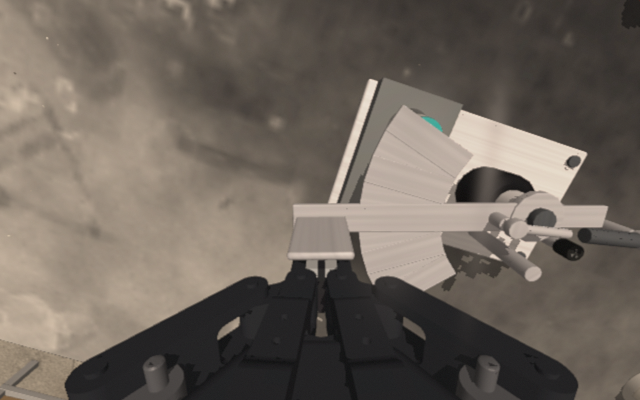

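Force has nearly vanished, but the tab is still against the fingers (tab edge at row 258). Small steps now.

Emit:
jog_arm(rows=[[0, 0, 0.008, 0.007, -0.001, 0, -1], [0, 0, 0.016, 0.015, -0.001, 0, -1], [0, 0, 0.021, 0.019, -0.001, 0, -1], [0, 0, 0.021, 0.019, -0.001, 0, -1]])

```text
time: 16.03
eef_pos: [0.5452, 0.1027, 0.0969]
tool_rot: [180.0, -0.0, 18.0]
contact_force: [-0.5, -0.0, 0.3]
width: -0.0002
```

```bash
python3 -c "
from h import *
where()
g=shot('wrist','w17')
"
```

```text
th(yaw) 74.93 rho 0.1294 d 0.0125 Ft -0.51 Fr 0.14 Fz 0.34 z 0.0969 t 16.0333
```

View pics/w17.png

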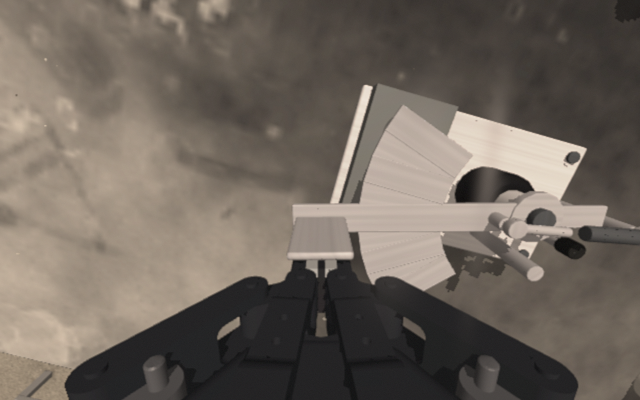

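Emit:
jog_arm(rows=[[0, 0, 0.007, 0.006, -0.001, 0, -1], [0, 0, 0.014, 0.013, -0.001, 0, -1], [0, 0, 0.021, 0.019, -0.001, 0, -1], [0, 0, 0.021, 0.019, -0.001, 0, -1]])

```text
time: 16.42
eef_pos: [0.5506, 0.1048, 0.0969]
tool_rot: [-180.0, -0.0, 15.4]
contact_force: [-0.7, 0.3, 0.8]
width: 0.0001
```

```bash
python3 -c "
from h import *
where()
g=shot('wrist','w18')
"
```

```text
th(yaw) 77.48 rho 0.1293 d 0.0125 Ft -0.57 Fr 0.46 Fz 0.81 z 0.0969 t 16.4167
```

View pics/w18.png

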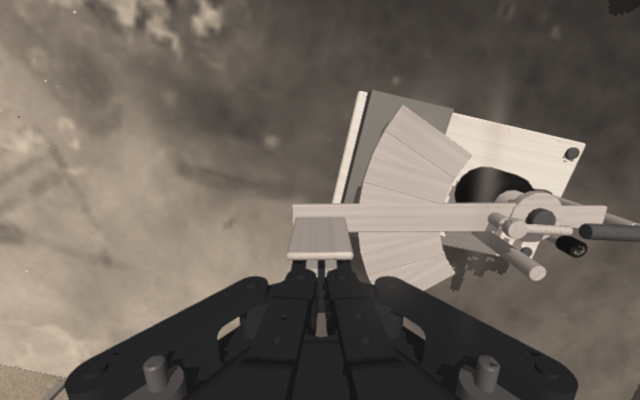

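Emit:
jog_arm(rows=[[0, 0, 0.007, 0.006, -0.001, 0, -1], [0, 0, 0.014, 0.013, -0.001, 0, -1], [0, 0, 0.021, 0.019, -0.001, 0, -1], [0, 0, 0.021, 0.019, -0.001, 0, -1]])

```text
time: 16.8
eef_pos: [0.556, 0.1066, 0.0969]
tool_rot: [-180.0, -0.0, 12.9]
contact_force: [0.2, 0.8, 0.6]
width: 0.0
```

```bash
python3 -c "
from h import *
where()
g=shot('wrist','w19')
"
```

```text
th(yaw) 80.0 rho 0.1291 d 0.0124 Ft 0.38 Fr 0.78 Fz 0.57 z 0.0969 t 16.8
```

View pics/w19.png

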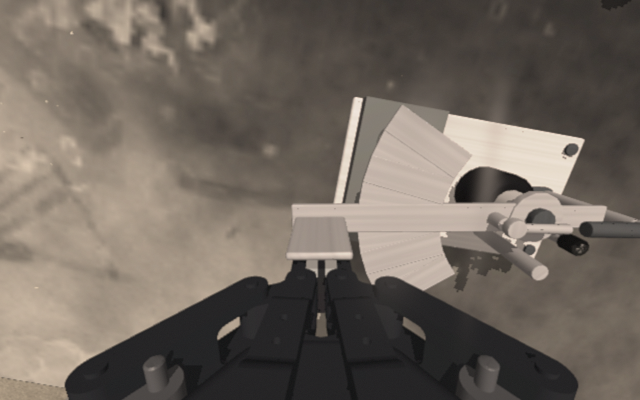

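Emit:
jog_arm(rows=[[0, 0, 0.007, 0.006, -0.001, 0, -1], [0, 0, 0.014, 0.013, -0.001, 0, -1], [0, 0, 0.021, 0.019, -0.002, 0, -1], [0, 0, 0.021, 0.019, -0.002, 0, -1]])

```text
time: 17.18
eef_pos: [0.5615, 0.1084, 0.0969]
tool_rot: [180.0, -0.0, 10.4]
contact_force: [0.4, -1.0, -0.0]
width: -0.0004
```

```bash
python3 -c "
from h import *
where()
g=shot('wrist','w20')
"
```

```text
th(yaw) 82.52 rho 0.1293 d 0.0125 Ft 0.2 Fr -1.04 Fz -0.03 z 0.0969 t 17.1833
```

View pics/w20.png

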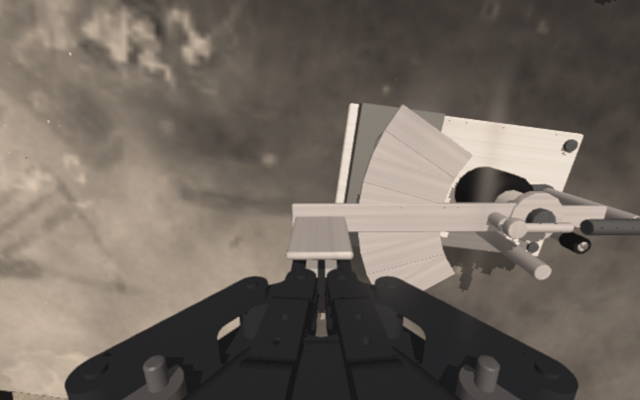

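Emit:
jog_arm(rows=[[0, 0, 0.006, 0.005, -0.001, 0, -1], [0, 0, 0.012, 0.011, -0.001, 0, -1], [0, 0, 0.018, 0.016, -0.001, 0, -1], [0, 0, 0.018, 0.016, -0.001, 0, -1]])

```text
time: 17.57
eef_pos: [0.5661, 0.1096, 0.0969]
tool_rot: [180.0, -0.0, 8.2]
contact_force: [0.1, 1.0, -0.2]
width: -0.0003
```

```bash
python3 -c "
from h import *
where()
g=shot('wrist','w21')
"
```

```text
th(yaw) 84.67 rho 0.1292 d 0.0126 Ft 0.2 Fr 0.95 Fz -0.15 z 0.0969 t 17.5667
```

View pics/w21.png

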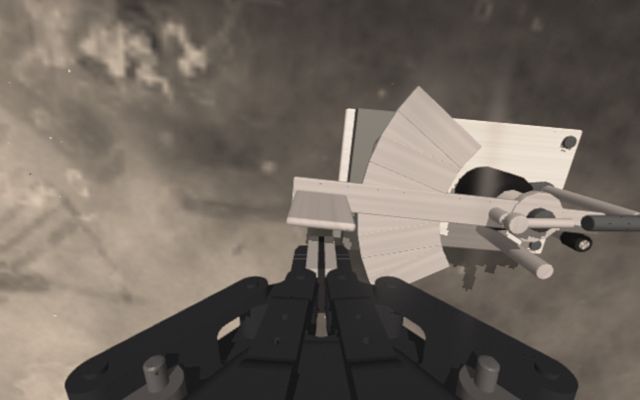

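The tab has left the fingers and runs ahead. I back off and let it finish.

Emit:
jog_arm(rows=[[0, 0, 0, -0.01, 0, 0, -1], [0, 0, 0, -0.03, 0, 0, -1], [0, 0, 0, -0.06, 0, 0, -1], [0, 0, 0, -0.1, 0, 0, -1], [0, 0, 0, -0.13, 0, 0, -1], [0, 0, 0, -0.13, 0, 0, -1]])

```text
time: 18.12
eef_pos: [0.5256, 0.1037, 0.097]
tool_rot: [-180.0, -0.0, 8.3]
contact_force: [-0.4, -0.1, -0.6]
width: 0.0003
```

```bash
python3 -c "
from h import *
where()
g=shot('wrist','w22')
"
```

```text
th(yaw) 84.59 rho 0.1292 d 0.0533 Ft -0.45 Fr -0.08 Fz -0.6 z 0.097 t 18.1167
```

View pics/w22.png

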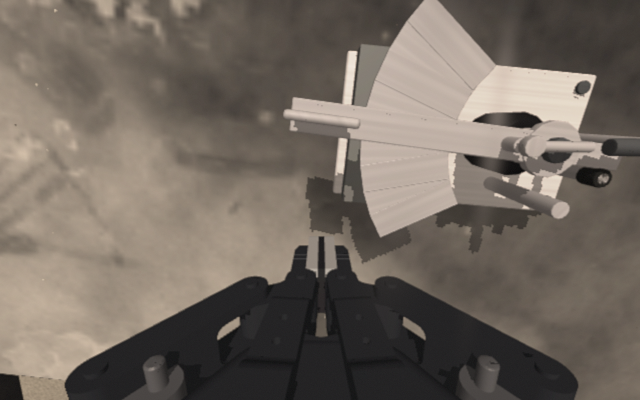

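Emit:
jog_arm(rows=[[0, 0, 0, -0.1, 0, -0.1, -1], [0, 0, 0, -0.2, 0, -0.2, -1], [0, 0, 0, -0.3, 0, -0.3, -1], [0, 0, 0, -0.4, 0.1, -0.35, -1], [0, 0, 0, -0.45, 0.2, -0.35, -1], [0, 0, 0, -0.45, 0.3, -0.35, -1], [0, 0, 0, -0.45, 0.3, -0.35, -1], [0, 0, 0, -0.45, 0.3, -0.35, -1]])

```text
time: 18.83
eef_pos: [0.4068, -0.0057, 0.2023]
tool_rot: [180.0, -0.1, 8.1]
contact_force: [-0.2, 0.4, -0.2]
width: 0.0003
```

```bash
python3 -c "
from h import *
print(r.sense()['eef_pos'])
a=shot('top','t23'); b=shot('scene','s23')
cv2.imwrite('pics/t23z.png',cv2.resize(a['image'][160:290,190:370,::-1],None,fx=4.4,fy=4.4,interpolation=cv2.INTER_CUBIC))
cv2.imwrite('pics/s23z.png',cv2.resize(b['image'][140:300,240:450,::-1],None,fx=3.7,fy=3.7,interpolation=cv2.INTER_CUBIC))
"
```

```text
[ 0.40678222 -0.00572304  0.20230321]
```

View pics/t23z.png

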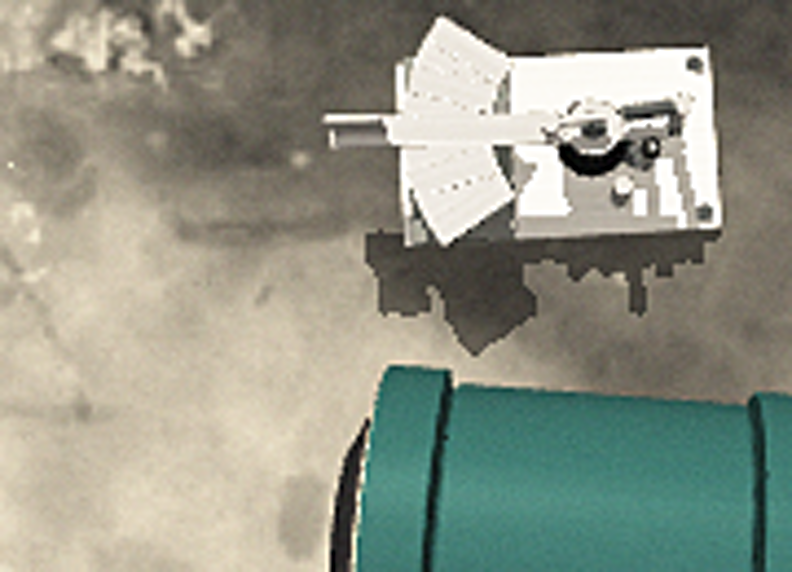

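View pics/s23z.png

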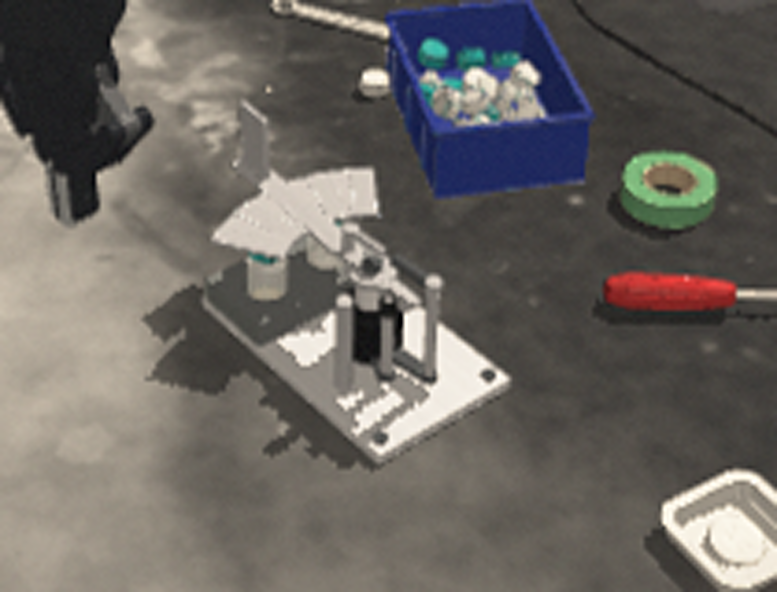

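Emit:
jog_arm(rows=[[0, 0, 0, 0, 0, 0, -1], [0, 0, 0, 0, 0, 0, -1], [0, 0, 0, 0, 0, 0, -1], [0, 0, 0, 0, 0, 0, -1], [0, 0, 0, 0, 0, 0, -1], [0, 0, 0, 0, 0, 0, -1]])

```text
time: 19.43
eef_pos: [0.4066, -0.0045, 0.2019]
tool_rot: [-180.0, 0.0, 8.3]
contact_force: [0.4, -1.4, 0.1]
width: 0.0002
```

```bash
python3 -c "
from h import *
a=load('t23'); b=shot('top','t24'); a0=load('top0')
d=np.abs(a['image'].astype(int)-b['image']).max(2); print('keeper area diff',(d[155:235,255:360]>40).sum())
P=lambda x,y,z: onz(b,x/4.4+190-.4,y/4.4+160-.4,z).round(4)
t=P(355,119,.128); R=np.radians(2.9); v=t[:2]-PIV; print('tab',t,'holder x,y',v[0]*np.cos(R)+v[1]*np.sin(R),-v[0]*np.sin(R)+v[1]*np.cos(R))
for n,s in (('bottle',np.s_[215:265,415:470]),('boat',np.s_[140:185,395:440])): print(n,(np.abs(a0['image'][s].astype(int)-b['image'][s]).max(2)>40).sum())
job_done()
"
```

```text
keeper area diff 0
tab [0.5954 0.1109 0.128 ] holder x,y 0.004847589594278644 0.12731779480938807
bottle 1
boat 0
the job is handed in; nothing more can be done
```

I seated the loose vial in the empty pocket and released it. I then pushed the keeper's tab round with closed fingers until it went over centre and swung to its other stop. I handed the job in at about 19.5 s of the 72 s allowed.

- **Vial:** the vial bottomed in the pocket with about 7 N of upward force before I opened the gripper. The working-out from the grip height put its underside about 10 mm above the bench, which matches the pocket floor.
- **Vial position:** the cap-to-cap offset between the two vials differed from the nominal row direction by about 3 to 4 mm sideways. I put this down to play in both pockets and camera error. With the keeper closed, the vials could no longer be measured from above.
- **Keeper:** the readings between push steps showed at most about 6 N on the tab, against the 15 N limit. It left the fingers by itself after about 84° of travel, and I backed off straight away.
- **Final check:** the tab was at about x +5 mm, y +127 mm in the holder's axes, so well past the -50 mm limit. The keeper showed no motion between two pictures about 0.6 s apart.
- **Bystanders:** the areas of the top picture round the bottle and the dish were unchanged from the start. The other vial was last measured just before the push, within about 1 mm of its starting position. After that I only saw it standing under the keeper.

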